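Clamp a lens barrel in the V-blocks of a lens test rail

ROBOT

A 7-joint arm with a two-finger parallel gripper is mounted at the origin on the work surface. World frame = base frame: x ahead of the robot, y to its left, z up, the work surface at z = 0. Lengths are in m, angles in rad, forces in N, time in s.
With the tool pointing down it reaches from about 0.4 to 0.85 m from the base axis. Payload 4.5 kg.
Tool frame: the origin (TCP) lies on the centre line of the jaws, within the pads' length; the fingertips stand r.tcp_to_tips ahead of it and the grasp point (between the pads) lies 11 mm behind it (r.tcp_to_tips is the distance from the TCP to the fingertips, in m); y points along the fingers, x is the direction in which the jaws open and shut, and the axes are right-handed (so a half turn about y gives the same grasp; the last joint's range is limited). The gripper opens to 88 mm and grips with 3 to 60 N. Pads are 18 mm wide; open, the fingers measure 123 mm over their backs; the gripper's body (75 mm by 187 mm) begins 45 mm behind the grasp point.
Start: joints at [1.216, 0.689, -0.195, 1.565, 0.157, 0.902, -0.215], TCP at [0.237, -0.578, 0.247] pointing down, gripper open.
Joint ranges: [-3.01, 3.01], [-0.46, 2.08], [-1.47, 1.51], [0.13, 2.56], [-1, 4.14], [0.04, 2.09], [-2.66, 2.66]. Speed limits (rad/s): [2.57, 2.57, 3.14, 3.14, 3.14, 3.14, 3.14].

INTERFACE

Orientations are given as a unit quaternion [x, y, z, w].
In Python, from plant import r gives the robot as it stands. The module is installed in compiled form; this text tells all that it offers.
- The arm moves only by the shell command python3 -m inch 'ROWS' [OPENING] [FORCE]. ROWS is text: rows parted by semicolons, each of 4 numbers parted by spaces: the shift along the tool's x, y, z in mm, then the turn about the tool's y in degrees. In form: x y z spin; .... A call has 1 to 10 rows; each row is the pose to reach, as a shift and turn from the pose commanded when the call began, along the tool's axes at that moment; what a row does not reach only later rows make up. A row lasts 1/10 s, in which the tool goes at most 50 mm and 8.59 degrees, less where a joint would pass 70% of its speed; a pose out of reach is approached as far as the arm can. A call with a gripper value outside its range is refused whole. OPENING is the gripper command: -1 is shut, 1 is fully open, values between are in proportion, set as the call begins (- or left out, the last holds). The fingers move at their own pace and stop on an object; FORCE is the grip in N (left out, the last holds). Time passes only in rows, so rows that repeat a pose let the fingers close. It gives the time, the measured TCP pose, the force and the opening at its end, in the units of the state.
- r.get_state(): the state, without advancing time (a new reading comes with each control period).
- r.snapshot(name): name is "scene" or "top"; returns a dict with "frame" (384x512x3 uint8, red, green, blue), "intrinsics" (3x3 intrinsics, pixels), "dist_coeffs" ([k1, k2, p1, p2, k3] as OpenCV has them; the pictures are not rectified), "R" (3x3) and "t" (3): a world point X has camera coordinates R X + t. Camera axes: x right, y down, z forward; pixel columns grow to the right and rows downward; lengths in m; the calibration is good to about 2 mm. A picture is of the moment at which its call begins. There is no depth.
- r.finish_job(): hands the job in, once; it reports no verdict.
Trained networks look in the newest picture that a camera, given by its name, has taken for a name from the list of things; names that differ only in an ending like _2 or _b are one class to them, and where a whole thing is asked for, a point or a joint stands for the part that bears it (a point fixed in the world has none). Each returns a list of dicts, best first, with "p" (0 to 1); they miss things now and then, are a little off and sometimes report something else, mostly with a low value. They report only what shows in the picture. A call takes as long as a camera call. They do not tell look-alikes from the thing itself.
- r.trace(camera, name): "region" (384x512 bool, what is visible of it) and "centre" ([row, column] in pixels, amid what is visible of it).
- r.tip_of(camera, name): "centre" ([row, column] in pixels: a listed point, or the origin of a listed thing).
The state is a dict: "clock": time; "q": joint angles; "qd": joint speeds; "joint_torque": joint torques, N m; "tool_pos": TCP position; "eef_rot": TCP orientation; "contact_force": force on the tool from outside, world axes, zero at the start; "moment": the same for the moment, N m; "opening": opening from 0.0 (shut) to 1.0 (fully open).
Only numpy, scipy, OpenCV 4.12 (cv2) and the standard library are available. Lean on these libraries where they do the work, as an engineer would, in place of code of your own. Each camera call takes 0.05 s, during which the arm holds its last target.

TASK

Mount the lens barrel on the test rail: lay it gently in the two V-blocks with its glass end facing the end stop but short of it, then slide it along the Vs until it bears lightly on the sleeve of the stop. Then swing the stiff clamp strap over and press it down on the barrel by feel, firmly enough that it stays tight when let go but without crushing, so that the barrel is held centred against the stop; leave everything else on the bench where it is.

Things in the scene. Friction and masses are not known exactly. Their poses are not given: they have to be found in the camera images.
- barrel_center (a point): lens barrel: smooth black cylinder, diameter 30, length 130 mm, 0.13 to 0.25 kg, lying level, its axis 23 mm above the bench. The point is its centre on the axis; +y runs along the axis to the glass end; z up at the start.
- lens_end (a point): centre of the barrel's glass end face (bright steel ring, 11 mm long, around glass), 65 mm along +y from the barrel's centre. The other end is all black with a ribbed rubber band.
- cradle: fixed low foam cradle holding the barrel along its y: base 90 x 165 mm, 8 mm thick; low foam ridges (tops 14 mm above the bench) flank the barrel 39 to 61 mm either side of the cradle's middle, so the barrel's middle is free for fingers. Origin at its underside.
- v_axis (a point): test rail, fixed: point on the line where the axis of a seated 30 mm barrel rests, 62 mm above the bench. y runs along the Vs to the end stop, x across the rail to the strap's hinge side, z up. The rail itself is 70 mm wide, its top 20 mm above the bench, from y = -110 to +200 mm of this point; a lamp house 106 mm high begins at y = +110 mm.
- vblock: the two steel V-blocks on the rail (90 degree Vs), each 16 mm long along the rail, 64 mm wide, shoulders 58 mm above the bench, middles at y = -40 mm (plain) and y = +37 mm (with the strap hinge) of the v_axis point. From y = -32 to +29 mm there is free room beside and under the barrel down to the rail. Origin: on the bench, 15 mm in -y from the v_axis point.
- stop_plate (a point): end stop: rigid upright aluminium plate, 52 mm wide, 8 mm thick, top 82 mm above the bench, 83 to 85 mm along y from the v_axis point. The point is the middle, at barrel-axis height, of its face towards the barrel. A locked steel sleeve, 28 mm wide, sticks out of it towards the barrel (-y) by anything from 4 to 22 mm, not measured; the glass end must bear on it. Keep under 12 N.
- strap_bar (a point): middle of the clamp strap's crossbar: round steel bar, 12 mm thick, 28 mm long, parallel to the Vs, at the free end of a strap 14 mm wide, 5 mm thick. It swings on an 80 mm radius about a pin parallel to the Vs at x +36, y +37, z +23.5 mm of the v_axis point. Its ends stand free of the strap: it can be pinched end to end, or pushed from behind and then pressed from above.
- strap (a joint): strap angle, rad: 0 = level, pad on a seated barrel, bar beyond the barrel from the hinge; grows as it opens up and back; starts 1.95 to 2.3. The pivot is nipped up: the strap stays where it is left, about 3 N at the bar moves it. What is pressed beyond that at the bar bears on the barrel 2.2 fold, and the pivot keeps it, up to 6.5 N of pad force, when let go. About 7 N at the bar is right; above 11 N is too hard.
- eyepiece: bystander: microscope eyepiece standing on its tube, black, 38 mm wide, 54 mm high; origin at its underside
- objective: bystander: microscope objective standing upright, bare metal, 27 mm wide, 46 mm high; origin at its underside
- spacer: bystander: short black spacer tube standing on end, 30 mm outside, 35 mm high; origin at its underside
- oil: bystander: small amber oil bottle, 28 mm wide, 60 mm high; origin at its underside
- dust_cap: bystander: grey dust cap like a tiny cup, 36 mm wide, 14 mm high; origin at its underside
- slide_box: bystander: white slide box, 85 x 100 x 32 mm high; origin at its underside
- driver: bystander: screwdriver lying flat, 150 mm long, handle 30 mm thick at most; to be left alone
There are look-alikes about, which are no part of the job. Leave any orange or purple look-alike of the part that bears barrel_center alone.

How it is judged:
By the outcome, as a careful person would: the job done as asked, in the order asked, and still so for the second after the job is handed in, with the robot touching nothing.
It also fails if it takes over 67 s, if anything falls off the work surface, if the arm or the gripper's body presses on something with over 40 N, if the wrist force passes 120 N, or if a joint passes its speed limit or range.

## Working session

There is one attempt and no reset: what is moved stays moved. The work goes in short steps, Python scripts to look and compute and a shell command to move; the robot and the scene stay as the last step left them, time stands still between calls to the robot, and variables do not carry over. Pictures are saved under pics/ and viewed, and the job is handed in when it is done.

```bash
ls; mkdir -p pics; python3 - <<'E'
from plant import r
import cv2
print(r.tcp_to_tips)
s=r.get_state()
for k,v in s.items(): print(k,v)
for n in("scene","top"):
    d=r.snapshot(n); cv2.imwrite(f"pics/{n}0.png",d["frame"][:,:,::-1])
    print(n,d["intrinsics"],d["dist_coeffs"],d["R"],d["t"])
    for nm in ["barrel_center","lens_end","cradle","v_axis","vblock","stop_plate","strap_bar","strap","eyepiece","objective","spacer","oil","dust_cap","slide_box","driver"]:
        try: t=[( [round(float(x),1) for x in a["centre"]],round(a["p"],2)) for a in r.tip_of(n,nm)]
        except Exception as e: t=e
        print(nm,t)
E
```

```text
pics
0.008
clock 0.0
q [ 1.21575348  0.68994736 -0.1945345   1.56635002  0.15732802  0.90250592
 -0.2150646 ]
qd [ 0.00031952  0.00296422  0.00011255  0.00190062 -0.00124509  0.00081013
 -0.00041947]
joint_torque [-3.45416429e-04 -5.27548921e+01 -1.26696389e+00 -1.53424716e+01
 -5.25908649e-02  6.67582965e-03  2.05349984e-04]
tool_pos [ 0.23667149 -0.5777858   0.24593181]
eef_rot [-0.58689582  0.39449478 -0.39337533  0.58752277]
contact_force [ 0.88061264 -0.27372662  0.43497451]
moment [-0.01996258 -0.00576729  0.01548572]
opening 0.9990374791801272
scene [[375.36815168   0.         250.13817191]
 [  0.         375.36815168 192.26870109]
 [  0.           0.           1.        ]] [0.00119426 0.         0.         0.         0.        ] [[-0.64948934  0.76031554  0.00915843]
 [ 0.59437937  0.51517871 -0.61749823]
 [-0.47421173 -0.39561494 -0.78651895]] [ 0.42766926 -0.24530386  1.17484483]
barrel_center [([156.4, 204.7], 0.84), ([271.1, 146.3], 0.71), ([100.8, 242.3], 0.7)]
lens_end [([172.5, 221.1], 0.78), ([88.4, 238.6], 0.67), ([266.5, 178.6], 0.59)]
cradle [([162.9, 208.9], 0.85)
[... 1073 characters left out ...]
297.3, 352.6], 0.58)]
lens_end [([111.1, 257.1], 0.92), ([200.5, 300.0], 0.88), ([310.9, 367.9], 0.63)]
cradle [([207.1, 315.2], 0.94), ([158.1, 194.2], 0.44)]
v_axis [([195.6, 205.2], 0.67)]
vblock [([200.1, 213.2], 0.95)]
stop_plate [([192.1, 172.2], 0.55)]
strap_bar []
strap it knows: barrel_center, cradle, driver, dust_cap, eyepiece, lens_end, objective, oil, slide_box, spacer, stop_plate, strap_bar, v_axis, vblock
eyepiece [([129.7, 219.5], 0.55), ([115.1, 176.6], 0.52)]
objective [([254.4, 168.7], 0.41)]
spacer [([250.2, 240.3], 0.38)]
oil [([196.5, 300.0], 0.71)]
dust_cap [([247.9, 209.5], 0.54)]
slide_box [([113.1, 177.0], 0.9), ([198.3, 208.6], 0.41)]
driver [([268.3, 312.5], 0.88)]
```

```bash
python3 - <<'E'
import cv2
for n in("scene","top"):
    a=cv2.imread(f"pics/{n}0.png"); cv2.imwrite(f"pics/{n}0b.png",cv2.resize(a[40:384,60:460] if n=="scene" else a[60:384,100:420],None,fx=1.9,fy=1.7) if 0 else cv2.resize(a,(768,576),interpolation=cv2.INTER_CUBIC))
E
```

```text
(no output)
```

View pics/scene0b.png

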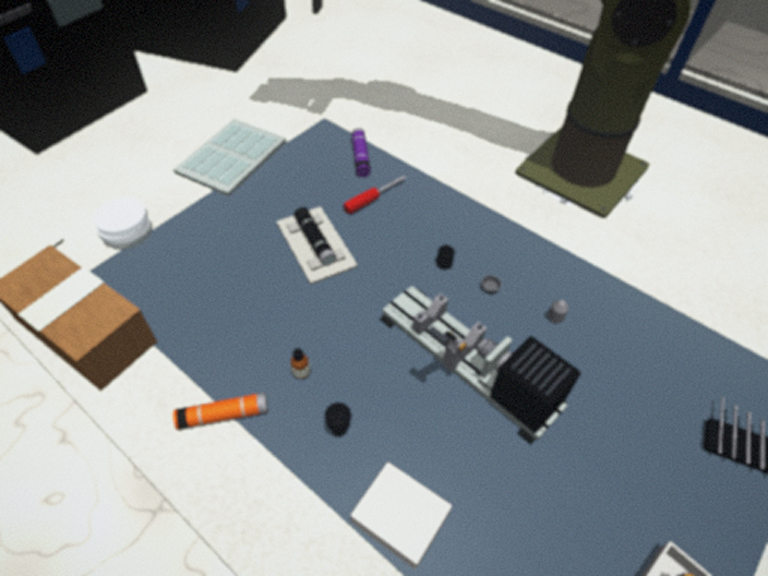

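View pics/top0b.png

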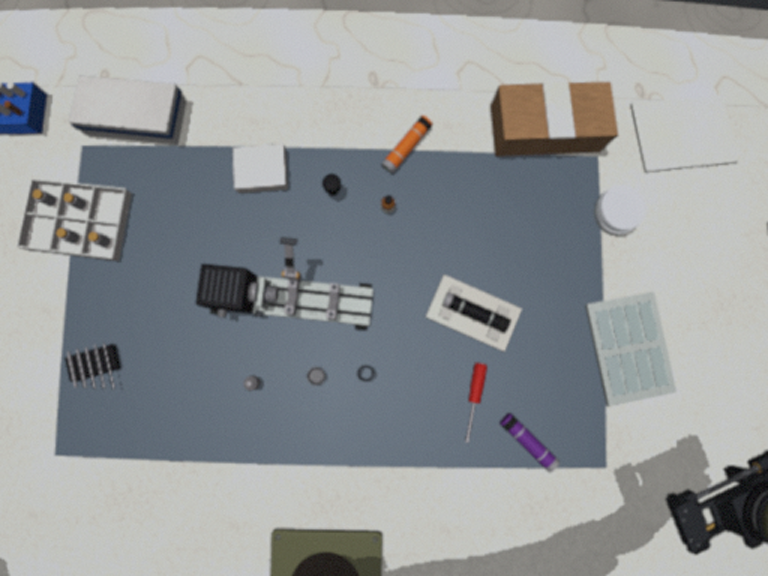

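The scene view shows the black barrel in its cradle at about (157,205) px row/col, with the orange and purple look-alikes at (271,146) and (101,242). The rail is at about (215,300), its lamp house toward +y. In the top view the barrel is at (206,318) with the glass end to the left (+y), and the strap stands open on the +x side. Next I'll localise these points.

```bash
cat > h.py <<'E'
import numpy as np, cv2
from plant import r
def cam(n):
    d=r.snapshot(n); return d
def ray(d,rc):
    p=cv2.undistortPoints(np.array([[[rc[1],rc[0]]]],float),d["intrinsics"],np.array(d["dist_coeffs"]))[0,0]
    R=np.array(d["R"]);t=np.array(d["t"])
    return -R.T@t, R.T@np.array([p[0],p[1],1])
def atz(d,rc,z):
    o,v=ray(d,rc); return o+v*(z-o[2])/v[2]
def tri(ds,rcs):
    A=np.zeros((3,3));b=np.zeros(3)
    for d,rc in zip(ds,rcs):
        o,v=ray(d,rc);v=v/np.linalg.norm(v);P=np.eye(3)-np.outer(v,v);A+=P;b+=P@o
    return np.linalg.solve(A,b)
def proj(d,X):
    p,_=cv2.projectPoints(np.array(X,float).reshape(-1,1,3),cv2.Rodrigues(np.array(d["R"]))[0],np.array(d["t"]),d["intrinsics"],np.array(d["dist_coeffs"]))
    return p[:,0,::-1]
E
python3 - <<'E'
from h import *
np.set_printoptions(precision=4,suppress=True)
T=cam("top");S=cam("scene")
hz=dict(barrel_center=.023,lens_end=.023,cradle=0,v_axis=.062,vblock=0,stop_plate=.062,eyepiece=0,objective=0,spacer=0,oil=0,dust_cap=0,slide_box=0,driver=0.0,strap_bar=.12)
for nm,z in hz.items():
    for n,d in(("top",T),("scene",S)):
        for a in r.tip_of(n,nm):
            if a["p"]>.35: print(nm,n,round(a["p"],2),atz(d,a["centre"],z))
for nm in("barrel_center","v_axis","stop_plate","vblock","lens_end","cradle"):
    print(nm,tri([T,S],[r.tip_of("top",nm)[0 if nm!="lens_end" else 1]["centre"],r.tip_of("scene",nm)[0]["centre"]]))
E
```

```text
barrel_center top 0.94 [ 0.2767 -0.3697  0.023 ]
barrel_center top 0.92 [ 0.8486 -0.1446  0.023 ]
barrel_center top 0.55 [ 0.5171 -0.2746  0.023 ]
barrel_center top 0.42 [ 0.3941 -0.0643  0.023 ]
barrel_center scene 0.93 [ 0.52   -0.2747  0.023 ]
barrel_center scene 0.84 [ 0.2615 -0.3734  0.023 ]
barrel_center scene 0.69 [ 0.8399 -0.1406  0.023 ]
lens_end top 0.88 [ 0.7989 -0.0916  0.023 ]
lens_end top 0.73 [ 0.2289 -0.413   0.023 ]
lens_end top 0.6 [ 0.5515 -0.2214  0.023 ]
lens_end scene 0.64 [ 0.7918 -0.0906  0.023 ]
lens_end scene 0.63 [ 0.5387 -0.2114  0.023 ]
lens_end scene 0.57 [ 0.2353 -0.4067  0.023 ]
lens_end scene 0.55 [ 0.5148 -0.2692  0.023 ]
cradle top 0.77 [ 0.5251 -0.2671  0.    ]
cradle top 0.63 [0.3859 0.0331 0.    ]
cradle scene 0.59 [ 0.5204 -0.2731  0.    ]
v_axis top 0.77 [0.5292 0.0391 0.062 ]
v_axis scene 0.88 [0.5294 0.0389 0.062 ]
vblock top 0.57 [0.5297 0.0332 0.    ]
vblock scene 0.67 [0.5342 0.0289 0.    ]
stop_plate top 0.52 [0.5385 0.1256 0.062 ]
stop_plate scene 0.73 [0.538 0.123 0.062]
eyepiece top 0.44 [0.7437 0.017  0.    ]
eyepiece scene 0.71 [0.75
[... 155 characters left out ...]
ene 0.45 [ 0.4065 -0.064   0.    ]
oil top 0.6 [ 0.722  -0.0978  0.    ]
oil scene 0.62 [ 0.7191 -0.0907  0.    ]
dust_cap top 0.71 [0.782  0.1431 0.    ]
dust_cap top 0.43 [0.3935 0.0259 0.    ]
dust_cap scene 0.65 [0.3769 0.0226 0.    ]
slide_box top 0.78 [0.7828 0.1473 0.    ]
slide_box scene 0.8 [0.786  0.1548 0.    ]
driver top 0.53 [ 0.3477 -0.2748  0.    ]
strap_bar top 0.77 [0.6258 0.0715 0.12  ]
strap_bar scene 0.54 [0.7891 0.0501 0.12  ]
strap_bar scene 0.47 [0.5873 0.0524 0.12  ]
barrel_center [ 0.256  -0.5102 -0.3554]
v_axis [0.5293 0.039  0.0619]
stop_plate [0.5387 0.1242 0.064 ]
vblock [ 0.5315  0.0309 -0.0019]
lens_end [-0.1217 -1.3925 -2.8458]
cradle [ 0.5249 -0.2664  0.0082]
```

```bash
python3 - <<'E'
from h import *
import pickle
print(r.get_state()["clock"])
T=cam("top");S=cam("scene")
pickle.dump((T,S),open("ts.pkl","wb"))
a=T["frame"][150:250,120:280,::-1]; cv2.imwrite("pics/c1.png",cv2.resize(a,None,fx=5,fy=5,interpolation=cv2.INTER_CUBIC))
a=S["frame"][180:310,240:400,::-1]; cv2.imwrite("pics/c2.png",cv2.resize(a,None,fx=4.5,fy=4.5,interpolation=cv2.INTER_CUBIC))
a=np.hstack([T["frame"][175:245,270:360,::-1],S["frame"][130:200,170:260,::-1]]); cv2.imwrite("pics/c3.png",cv2.resize(a,None,fx=4.4,fy=4.4,interpolation=cv2.INTER_CUBIC))
E
```

```text
3.6
```

View pics/c1.png

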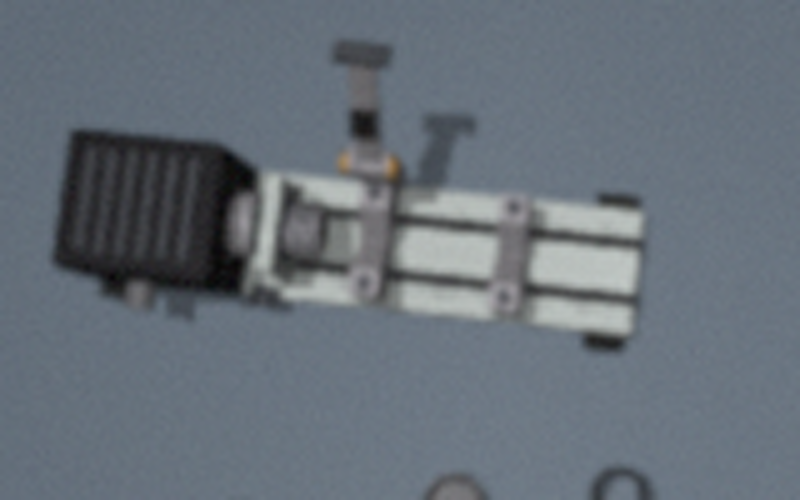

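View pics/c2.png

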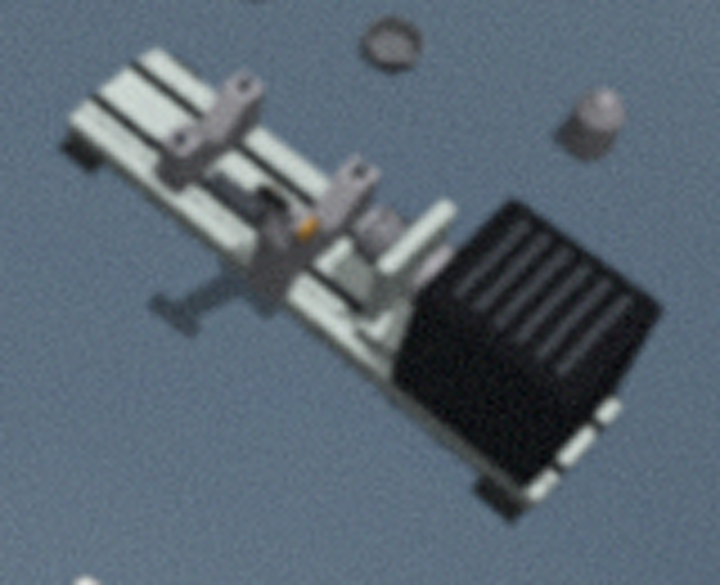

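View pics/c3.png

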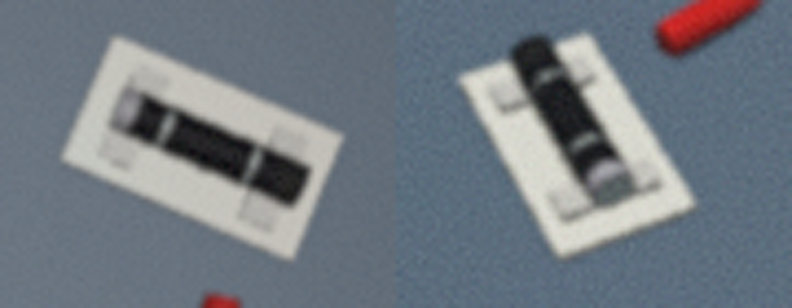

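```bash
cat > fit.py <<'E'
from h import *
import pickle
from scipy.optimize import least_squares
np.set_printoptions(precision=4,suppress=True)
T,S=pickle.load(open("ts.pkl","rb"))
def px(uv,s,r0,c0): return np.array([(uv[1]+.5)/s-.5+r0,(uv[0]+.5)/s-.5+c0])
def W(p,L):
    L=np.array(L,float)/1000; c,s=np.cos(p[2]),np.sin(p[2])
    return np.array([p[0]+c*L[0]-s*L[1],p[1]+s*L[0]+c*L[1],L[2]])
def fit(obs,p0):
    def f(p): return np.concatenate([proj(d,W(p,L))[0]-o for d,L,o in obs])
    q=least_squares(f,p0,loss="soft_l1"); return q.x,f(q.x).reshape(-1,2)
c1=(5,150,120);c2=(4.5,180,240);c3=(4.4,175,270);c4=(4.4,130,170)
rail=[(T,(35,-110,20),px((645,208),*c1)),(T,(-35,-110,20),px((632,335),*c1)),
(T,(32,-48,58),px((528,197),*c1)),(T,(32,-32,58),px((503,196),*c1)),(T,(-32,-48,58),px((518,315),*c1)),(T,(-32,-32,58),px((490,313),*c1)),
(T,(-32,29,58),px((380,300),*c1)),(T,(-32,45,58),px((350,296),*c1)),
(S,(-35,-110,20),px((155,48),*c2)),(S,(35,-110,20),px((68,118),*c2)),(S,(-35,200,20),px((620,403),*c2)),(S,(35,200,20),px((530,503),*c2)),
(S,(-32,-48,58),px((238,70),*c2)),(S,(-32,-32,58),px((266,88),*c2)),(S,(-32,29,58),px((353,155),*c2)),(S,(-32,45,58),px((380,172),*c2))]
cr=[(T,(45,82.5,8),px((115,37),*c3)),(T,(-45,82.5,8),px((62,160),*c3)),(T,(45,-82.5,8),px((343,135),*c3)),(T,(-45,-82.5,8),px((295,260),*c3)),
(S,(-45,82.5,8),px((299,207),*c4)),(S,(45,82.5,8),px((164,255),*c4)),(S,(45,-82.5,8),px((62,78),*c4)),(S,(-45,-82.5,8),px((192,33),*c4))]
if __name__=="__main__":
    P={}
    for n,o,p0 in(("rail",rail,[.529,.039,-.1]),("cr",cr,[.522,-.27,-.5])):
        for sub in("both","T","S"):
            oo=[a for a in o if sub=="both" or (a[0] is T)==(sub=="T")]
            p,e=fit(oo,p0); print(n,sub,p,np.abs(e).max(),np.sqrt((e**2).mean()))
            if sub=="both": P[n]=p
    pickle.dump(P,open("P.pkl","wb"))
    im={}
    for k,d in(("T",T),("S",S)):
        a=cv2.resize(d["frame"][:,:,::-1],None,fx=5,fy=5,interpolation=cv2.INTER_CUBIC)
        def line(p,A,B,col):
            q=[((proj(d,W(p,X))[0]+.5)*5-.5)[::-1].astype(int).tolist() for X in(A,B)]; cv2.line(a,q[0],q[1],col,1,cv2.LINE_AA)
        def box(p,x0,x1,y0,y1,z,col):
            c=[(x0,y0,z),(x1,y0,z),(x1,y1,z),(x0,y1,z)]
            for i in range(4): line(p,c[i],c[(i+1)%4],col)
        box(P["rail"],-35,35,-110,200,20,(0,0,255)); box(P["rail"],-32,32,-48,-32,58,(0,255,0)); box(P["rail"],-32,32,29,45,58,(0,255,0))
        box(P["rail"],-26,26,84,92,82,(255,0,255)); line(P["rail"],(0,-110,62),(0,84,62),(0,255,255))
        box(P["cr"],-45,45,-82.5,82.5,8,(0,0,255)); box(P["cr"],-15,15,-65,65,23,(0,255,0))
        im[k]=a
    cv2.imwrite("pics/o1.png",im["T"][150*5:250*5,120*5:280*5]); cv2.imwrite("pics/o2.png",im["S"][185*5:300*5,245*5:400*5])
    cv2.imwrite("pics/o3.png",cv2.resize(np.hstack([im["T"][175*5:245*5,270*5:350*5],im["S"][130*5:200*5,170*5:250*5]]),None,fx=1,fy=1))
E
python3 fit.py
```

```text
rail both [ 0.5283  0.0367 -0.0845] 1.2069685398233787 0.4803067958992317
rail T [ 0.5282  0.0361 -0.0702] 0.7167231991578262 0.3111691921211593
rail S [ 0.5281  0.0372 -0.0887] 0.9467016892546098 0.4603193483389684
cr both [ 0.513  -0.2712 -0.3897] 0.7176717668440915 0.43561826232087725
cr T [ 0.5141 -0.2721 -0.3853] 0.30347522324785814 0.1844818326138151
cr S [ 0.5118 -0.2705 -0.3948] 0.5494662778654629 0.30411748283118256
```

View pics/o1.png

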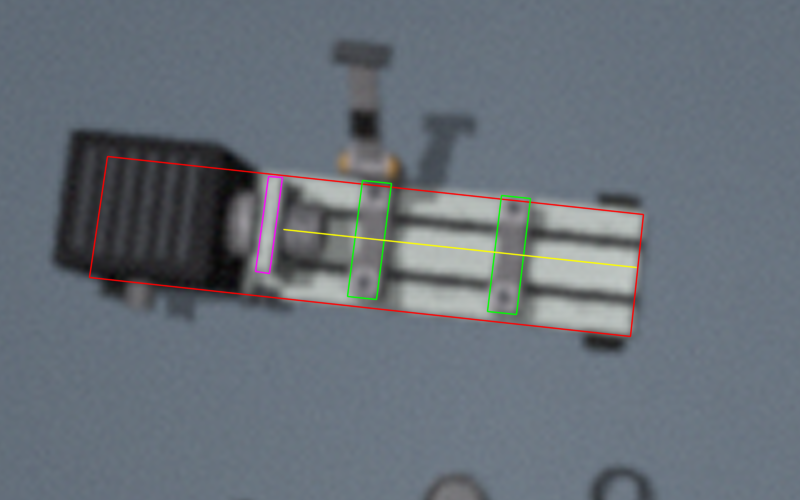

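View pics/o2.png

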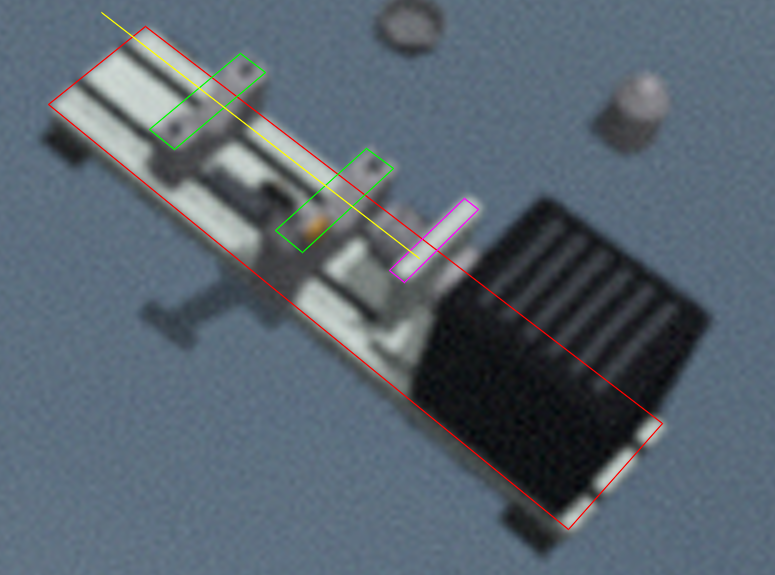

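View pics/o3.png

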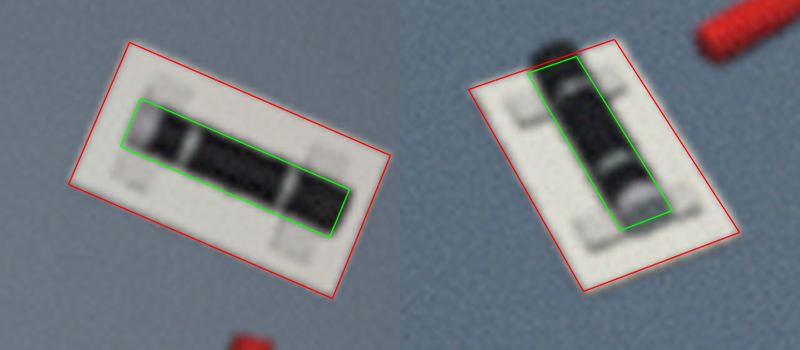

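The overlays match to within about 1 px:

| Item | Position (m) | Yaw (rad) |
|---|---|---|
| Rail (v_axis) | (0.528, 0.037) | −0.085 |
| Barrel | (0.513, −0.272) | −0.39 |

Next I'll make a helper that works out moves.

```bash
cat >> h.py <<'E'
from scipy.spatial.transform import Rotation as Ro
RA=np.array([.5283,.037]);RY=-.085
BC=np.array([.513,-.272]);BY=-.39
def railw(x,y,z=0.):  # mm rel. v_axis (x,y), z above bench mm -> world m
    c,s=np.cos(RY),np.sin(RY); return np.array([RA[0]+(c*x-s*y)/1e3,RA[1]+(s*x+c*y)/1e3,z/1e3])
def torail(w):
    d=np.array(w[:2])-RA;c,s=np.cos(RY),np.sin(RY); return np.array([c*d[0]+s*d[1],-s*d[0]+c*d[1],w[2]])*1e3
def move(target,ang=None):
    s=r.get_state();R=Ro.from_quat(s["eef_rot"]).as_matrix();p=np.array(s["tool_pos"])
    d=R.T@(np.array(target)-p)*1e3
    cur=np.arctan2(R[1,0],R[0,0]); sp=0
    if ang is not None:
        e=(ang-cur+np.pi/2)%np.pi-np.pi/2; sp=-np.degrees(e)
    print("t %.2f tcp %s jaw %.1f f %s open %.3f"%(s["clock"],np.round(p,4),np.degrees(cur),np.round(s["contact_force"],1),s["opening"]),"tooly",np.round(R[:,1],3))
    print("MOVE x %.1f y %.1f z %.1f spin %.1f (alt %.1f)  q %s"%(*d,sp,sp-180*np.sign(sp),np.round(s["q"],2)))
E
python3 - <<'E'
from h import *
b=np.array([*BC,.10]); move(b,BY)
E
```

```text
t 3.70 tcp [ 0.2369 -0.5784  0.2467] jaw -67.7 f [-0.2 -0.1  0.4] open 1.002 tooly [ 0. -0. -1.]
MOVE x -178.8 y 146.7 z 371.6 spin -45.4 (alt 134.6)  q [ 1.22  0.69 -0.19  1.57  0.16  0.9  -0.22]
```

```bash
python3 -m inch '-45 30 93 -11; -90 60 186 -22; -134 90 279 -34; -179 120 372 -45.4; -179 127 372 -45.4; -179 127 372 -45.4; -179 127 372 -45.4; -179 127 372 -45.4; -179 127 372 -45.4; -179 127 372 -45.4' 0.3; python3 - <<'E'
from h import *
b=np.array([*BC,.021]); move(b,BY)
T=cam("top");S=cam("scene")
cv2.imwrite("pics/m1.png",cv2.resize(np.hstack([T["frame"][165:245,270:360,::-1],S["frame"][110:190,160:250,::-1]]),None,fx=4.4,fy=4.4,interpolation=cv2.INTER_CUBIC))
E
```

```text
clock: 4.7
tool_pos: [0.5173, -0.2653, 0.1187]
eef_rot: [-0.693, 0.133, -0.134, 0.696]
contact_force: [-1.0, -0.7, 0.6]
opening: 0.651
t 4.70 tcp [ 0.5173 -0.2653  0.1187] jaw -21.8 f [-1.  -0.7  0.6] open 0.651 tooly [ 0.002  0.004 -1.   ]
MOVE x -1.6 y 97.7 z -8.3 spin 0.5 (alt -179.5)  q [ 0.56  0.82 -0.28  1.8   0.38  0.57 -0.34]
```

View pics/m1.png

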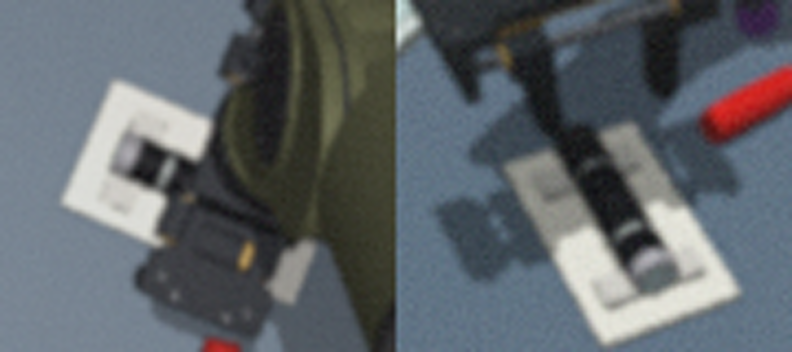

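The fingers straddle the barrel's axis in both views. I'll correct by 8 mm and descend.

```bash
python3 -m inch '-1.6 20 -8.3 0.5; -1.6 50 -8.3 0.5; -1.6 75 -8.3 0.5; -1.6 80 -8.3 0.5; -1.6 80 -8.3 0.5' 0.3; python3 - <<'E'
from h import *
b=np.array([*BC,.021]); move(b,BY)
E
```

```text
clock: 5.3
tool_pos: [0.5076, -0.2801, 0.0396]
eef_rot: [0.693, -0.141, 0.14, -0.693]
contact_force: [-0.5, -0.1, -0.2]
opening: 0.651
t 5.30 tcp [ 0.5076 -0.2801  0.0396] jaw -22.9 f [-0.5 -0.1 -0.2] open 0.651 tooly [-0.001 -0.001 -1.   ]
MOVE x 1.9 y 18.6 z 9.6 spin -0.6 (alt 179.4)  q [ 0.54  0.94 -0.21  1.83  0.43  0.42 -0.38]
```

```bash
python3 -m inch '1.6 9 8.5 -0.5; 1.6 17.5 8.5 -0.5; 1.6 18.5 8.5 -0.5; 1.6 18.5 8.5 -0.5'; python3 - <<'E'
from h import *
b=np.array([*BC,.021]); move(b,BY)
S=cam("scene");move(b,BY)
cv2.imwrite("pics/m2.png",cv2.resize(S["frame"][90:200,140:280,::-1],None,fx=5,fy=5,interpolation=cv2.INTER_CUBIC))
E
```

```text
clock: 5.7
tool_pos: [0.5134, -0.2715, 0.0212]
eef_rot: [0.694, -0.137, 0.137, -0.694]
contact_force: [0.3, -0.4, -0.9]
opening: 0.65
t 5.70 tcp [ 0.5134 -0.2715  0.0212] jaw -22.3 f [ 0.3 -0.4 -0.9] open 0.650 tooly [-0. -0. -1.]
MOVE x -0.2 y 0.2 z -0.6 spin 0.0 (alt -180.0)  q [ 0.52  0.97 -0.19  1.83  0.44  0.38 -0.39]
t 5.75 tcp [ 0.5135 -0.2717  0.0214] jaw -22.3 f [-0.  -0.2  0.2] open 0.652 tooly [ 0. -0. -1.]
MOVE x -0.3 y 0.4 z -0.4 spin 0.0 (alt -180.0)  q [ 0.52  0.97 -0.19  1.83  0.44  0.38 -0.39]
```

View pics/m2.png

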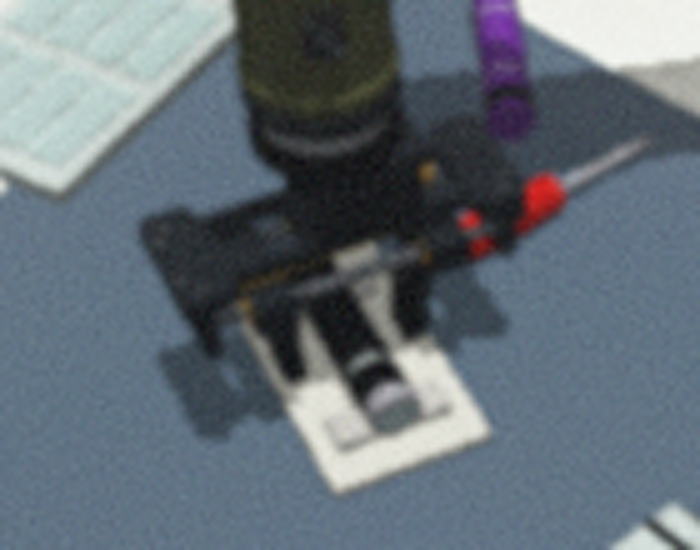

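The fingers straddle the barrel's middle between the ridges, and the glass end is free toward the lower right. Closing now.

```bash
python3 -m inch '0 0 0 0; 0 0 0 0; 0 0 0 0; 0 0 0 0; 0 0 0 0; 0 0 0 0' -1 15; python3 -m inch '0 -3 0 0; 0 -10 0 0; 0 -30 0 0; 0 -60 0 0; 0 -100 0 0; 0 -100 0 0';  python3 - <<'E'
from h import *
move(railw(0,-20,110),RY)
S=cam("scene");T=cam("top")
cv2.imwrite("pics/m3.png",cv2.resize(np.hstack([T["frame"][150:250,260:360,::-1],S["frame"][90:190,140:240,::-1]]),None,fx=4,fy=4,interpolation=cv2.INTER_CUBIC))
E
```

```text
clock: 6.35
tool_pos: [0.5135, -0.2717, 0.0214]
eef_rot: [0.694, -0.137, 0.137, -0.694]
contact_force: [0.0, 0.6, 0.9]
opening: 0.329
clock: 6.95
tool_pos: [0.5166, -0.2727, 0.1262]
eef_rot: [0.694, -0.134, 0.14, -0.693]
contact_force: [1.1, -1.2, -1.2]
opening: 0.333
t 6.95 tcp [ 0.5166 -0.2727  0.1262] jaw -22.3 f [ 1.1 -1.2 -1.2] open 0.333 tooly [ 0.009 -0.003 -1.   ]
MOVE x -101.0 y 15.3 z 271.8 spin -17.5 (alt 162.5)  q [ 0.57  0.81 -0.29  1.8   0.38  0.58 -0.34]
```

View pics/m3.png

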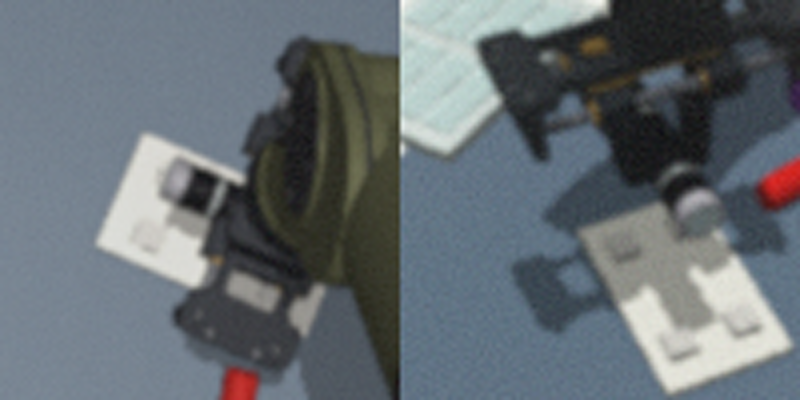

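The barrel is held at about 29 mm opening and has lifted clean. I'll carry it above the rail, with the body bottom above the strap's height.

```bash
python3 -m inch '-14 0 40 -3; -30 0 85 -6; -46 0 130 -9; -62 0 175 -12; -78 0 220 -15; -90 0 250 -17; -97.4 1 272 -17.4; -97.4 1.4 272 -17.4; -97.4 1.4 272 -17.4; -97.4 1.4 272 -17.4';  python3 - <<'E'
from h import *
T=cam("top");S=cam("scene")
import pickle; pickle.dump((T,S),open("ts2.pkl","wb"))
move(railw(0,-20,60.4),RY)
cv2.imwrite("pics/m4.png",cv2.resize(np.hstack([T["frame"][140:260,120:270,::-1],S["frame"][150:270,240:390,::-1]]),None,fx=2.6,fy=2.6,interpolation=cv2.INTER_CUBIC))
E
```

```text
clock: 8.05
tool_pos: [0.526, 0.015, 0.1191]
eef_rot: [0.707, -0.032, 0.031, -0.706]
contact_force: [0.7, -0.5, -1.3]
opening: 0.335
t 8.15 tcp [0.5263 0.0151 0.1194] jaw -5.1 f [ 0.3 -0.7 -1.6] open 0.338 tooly [-0.001 -0.001 -1.   ]
MOVE x 0.1 y 59.0 z 2.1 spin -0.2 (alt 179.8)  q [ 0.04  0.77 -0.26  1.97  0.41  0.46 -0.61]
```

View pics/m4.png

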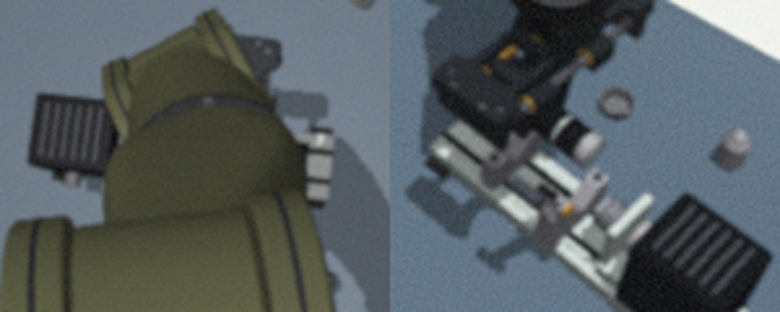

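```bash
cat > ov.py <<'E'
from fit import *
from h import RA,RY
def draw(d,r0,r1,c0,c1,out,yc,za,f=6):
    p=[RA[0],RA[1],RY]
    a=cv2.resize(d["frame"][:,:,::-1],None,fx=f,fy=f,interpolation=cv2.INTER_CUBIC)
    def L(A,B,col):
        q=[((proj(d,W(p,X))[0]+.5)*f-.5)[::-1].astype(int).tolist() for X in(A,B)]; cv2.line(a,q[0],q[1],col,1,cv2.LINE_AA)
    def box(x0,x1,y0,y1,z,col):
        c=[(x0,y0,z),(x1,y0,z),(x1,y1,z),(x0,y1,z)]
        for i in range(4): L(c[i],c[(i+1)%4],col)
    box(-32,32,-48,-32,58,(0,255,0));box(-32,32,29,45,58,(0,255,0));box(-26,26,84,92,82,(255,0,255));box(-35,35,-110,200,20,(0,0,255))
    th=np.linspace(0,2*np.pi,25)
    for yy in(yc+65,yc+54,yc-65):
        for i in range(24): L((15*np.cos(th[i]),yy,za+15*np.sin(th[i])),(15*np.cos(th[i+1]),yy,za+15*np.sin(th[i+1])),(0,255,255))
    cv2.imwrite(out,a[r0*f:r1*f,c0*f:c1*f])
E
python3 - <<'E'
from ov import *
T,S=pickle.load(open("ts2.pkl","rb"))
draw(S,165,265,245,375,"pics/m5.png",-22,121)
E
```

```text
(no output)
```

View pics/m5.png

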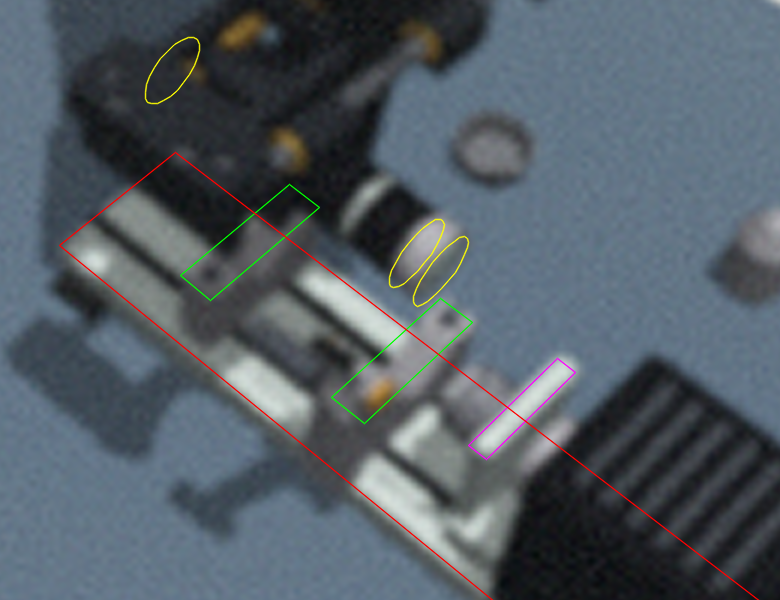

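```bash
python3 - <<'E'
from ov import *
T,S=pickle.load(open("ts2.pkl","rb"))
import ov
f=16
base=cv2.resize(S["frame"][195:222,295:330,::-1],None,fx=11,fy=11,interpolation=cv2.INTER_CUBIC)
out=[base]
th=np.linspace(0,2*np.pi,40)
for dx in(0,):
    a=base.copy()
    for yy in(43,32,):
        P=np.array([W([RA[0],RA[1],RY],(dx+15*np.cos(t),yy,121+15*np.sin(t))) for t in th])
        q=((proj(S,P)-[195,295]+.5)*11-.5)[:,::-1].astype(int)
        cv2.polylines(a,[q.reshape(-1,1,2)],True,(0,255,255),1)
    out.append(a)
cv2.imwrite("pics/m6.png",np.hstack(out))
E
```

```text
(no output)
```

View pics/m6.png

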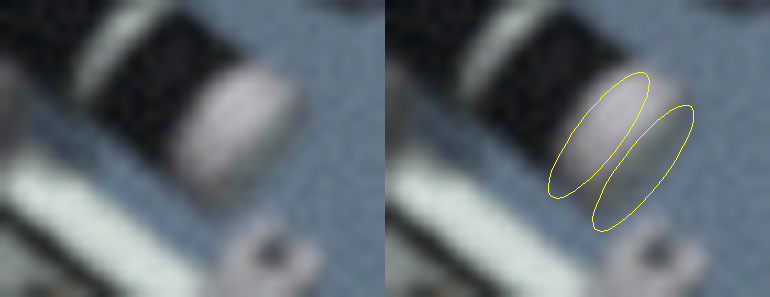

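The barrel hangs centred over the Vs in the scene view, at worst 2 mm toward −x. I'll trim +1.5 mm in x and lower by feel.

```bash
python3 -m inch '1.5 10 1 -0.2; 1.5 25 1 -0.2; 1.5 40 1 -0.2; 1.5 48 1 -0.2; 1.5 52 1 -0.2; 1.5 52 1 -0.2; 1.5 52 1 -0.2';  python3 - <<'E'
from h import *
S=cam("scene")
move(railw(0,-20,60.4),RY);print(torail(r.get_state()["tool_pos"]))
cv2.imwrite("pics/m7.png",cv2.resize(S["frame"][165:265,240:380,::-1],None,fx=5.5,fy=5.5,interpolation=cv2.INTER_CUBIC))
E
```

```text
clock: 8.85
tool_pos: [0.5285, 0.0179, 0.0681]
eef_rot: [-0.706, 0.029, -0.029, 0.707]
contact_force: [-0.3, 0.3, -1.1]
opening: 0.335
t 8.90 tcp [0.5287 0.0179 0.0683] jaw -4.7 f [ 0.6 -0.1 -0.6] open 0.332 tooly [ 0.001  0.    -1.   ]
MOVE x -2.0 y 7.9 z -1.0 spin 0.1 (alt -179.9)  q [-0.    0.86 -0.2   1.98  0.46  0.34 -0.65]
[  1.98028085 -18.99498099  68.25387969]
```

View pics/m7.png

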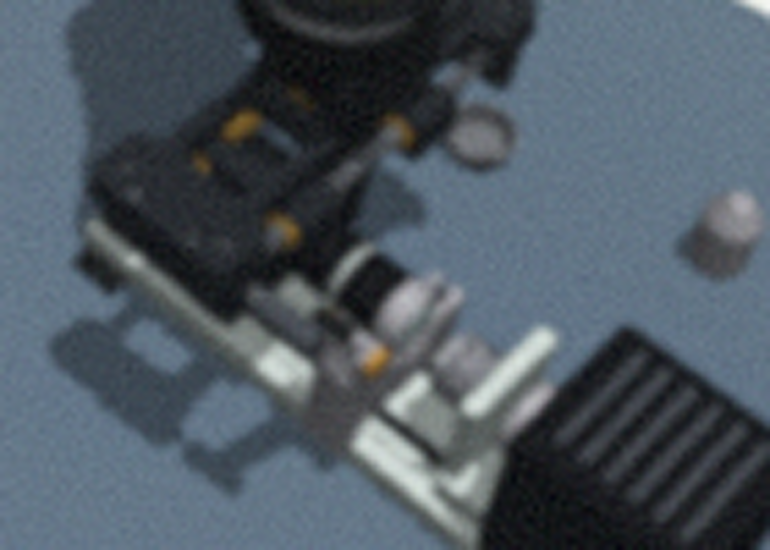

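The barrel is just above the Vs, clear of the strap, hinge and stop. I'll lower it in small steps.

```bash
for k in 1; do python3 -m inch '0 2 0 0; 0 4 0 0; 0 4 0 0' | egrep 'pos|force'; python3 -m inch '0 1 0 0; 0 1 0 0' | egrep 'pos|force'; python3 -m inch '0 1 0 0; 0 1 0 0' | egrep 'pos|force';done
```

```text
tool_pos: [0.5282, 0.0179, 0.0637]
contact_force: [0.5, 0.1, -0.8]
tool_pos: [0.5282, 0.0179, 0.0627]
contact_force: [-0.1, 0.4, -1.2]
tool_pos: [0.5282, 0.0179, 0.0617]
contact_force: [-0.3, 0.4, -0.9]
```

```bash
for k in 1; do python3 -m inch '0 0.7 0 0; 0 0.7 0 0' | egrep 'pos|force'; python3 -m inch '0 0.7 0 0; 0 0.7 0 0' | egrep 'pos|force'; python3 -m inch '0 0.5 0 0; 0 0.5 0 0' | egrep 'pos|force';done
```

```text
tool_pos: [0.5282, 0.0179, 0.0611]
contact_force: [0.2, -0.1, -1.5]
tool_pos: [0.5282, 0.0179, 0.0609]
contact_force: [-0.7, -0.0, 3.8]
tool_pos: [0.5282, 0.0179, 0.0609]
contact_force: [-1.3, -0.7, 9.4]
```

Seated at TCP z 60.9 mm (60.4 expected) with little side force. I'll relieve the push and release.

```bash
python3 -m inch '0 -0.9 0 0; 0 -0.9 0 0' | egrep 'pos|force';  python3 -m inch '0 0 0 0; 0 0 0 0; 0 0 0 0; 0 0 0 0' 0.6| egrep 'pos|force|open'; python3 -m inch '0 -15 0 0; 0 -40 0 0; 0 -70 0 0; 0 -90 0 0; 0 -90 0 0'; python3 - <<'E'
from h import *
S=cam("scene")
import pickle; pickle.dump((S,S),open("ts3.pkl","wb"))
move(railw(0,-120,150),RY);print(torail(r.get_state()["tool_pos"]))
from ov import draw
draw(S,165,265,245,375,"pics/m8.png",-20,62)
E
```

```text
tool_pos: [0.5283, 0.0179, 0.061]
contact_force: [-1.5, -0.2, 3.6]
tool_pos: [0.5283, 0.0179, 0.0607]
contact_force: [-0.4, -0.3, -0.7]
opening: 0.672
clock: 11.3
tool_pos: [0.53, 0.0181, 0.1531]
eef_rot: [-0.706, 0.027, -0.031, 0.707]
contact_force: [0.0, 0.1, -0.1]
opening: 0.8
t 11.35 tcp [0.529  0.0179 0.1517] jaw -4.7 f [ 0.8 -0.5 -0.2] open 0.799 tooly [ 0.003  0.    -1.   ]
MOVE x -2.6 y 1.6 z -101.0 spin 0.1 (alt -179.9)  q [ 0.06  0.72 -0.3   1.94  0.39  0.54 -0.59]
[  2.33152778 -18.9870365  151.69397982]
```

View pics/m8.png

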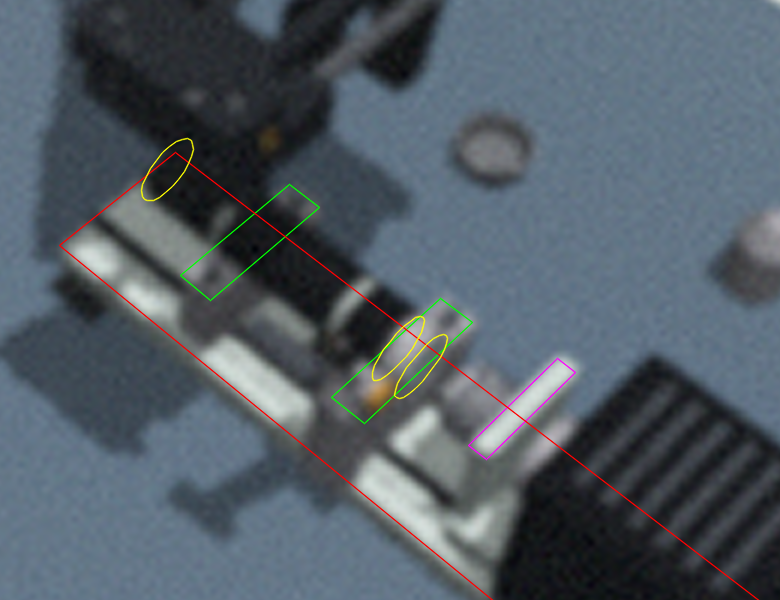

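The barrel lies in both Vs (black body through both blocks, steel ring at about (232,313) px), and there's a visible gap to the sleeve. Next I'll close the fingers and go behind its rear end to push.

```bash
sed -i 's/^RA=.*/RA=np.array([.5298,.0369]);RY=-.085/' h.py; python3 -m inch '0 0 -40 0; 0 0 -80 0; 0 0 -91 0; 0 0 -91 0; 0 30 -91 0; 0 60 -91 0; 0 85 -91 0; 0 90 -91 0; 0 90 -91 0; 0 90 -91 0' -1 20; python3 - <<'E'
from h import *
S=cam("scene")
move(railw(0,-100,60),RY);print(torail(r.get_state()["tool_pos"]))
from ov import draw
draw(S,165,265,245,375,"pics/m9.png",-20,62)
E
```

```text
clock: 12.35
tool_pos: [0.5214, -0.0718, 0.0615]
eef_rot: [-0.706, 0.028, -0.029, 0.707]
contact_force: [0.9, -0.9, 0.1]
opening: 0.008
t 12.40 tcp [ 0.5216 -0.0722  0.0618] jaw -4.7 f [0.3 0.1 0.3] open 0.008 tooly [ 0.002  0.    -1.   ]
MOVE x -1.1 y 1.8 z 9.4 spin 0.2 (alt -179.8)  q [ 0.17  0.87 -0.2   1.99  0.5   0.33 -0.52]
[   1.1026732  -109.37379664   61.82742229]
```

View pics/m9.png

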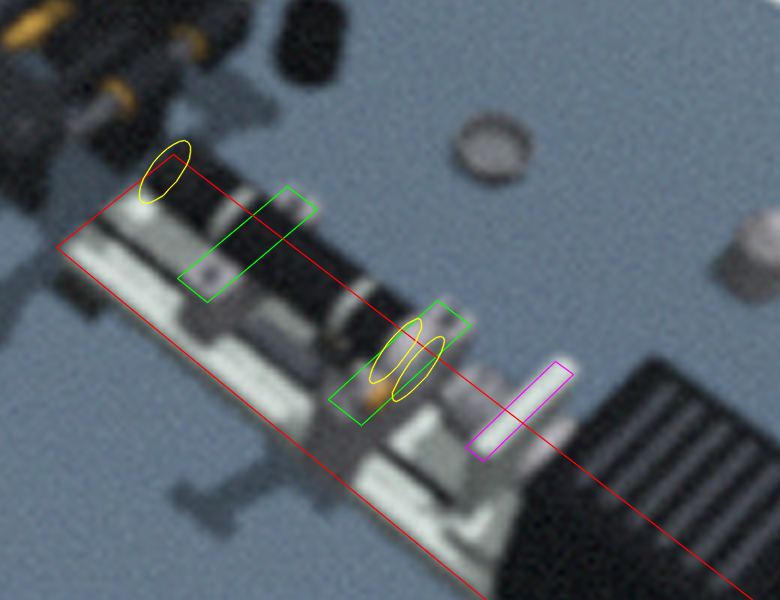

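```bash
python3 -m inch '-1 1 3 0; -1 1 6 0; -1 1 9 0; -1 1 12 0; -1 1 14 0; -1 1 16 0;-1 1 18 0;-1 1 18 0'|egrep 'pos|force|clock'; for i in 1 ; do python3 -m inch '0 0 1.5 0; 0 0 3 0; 0 0 3 0'|egrep 'pos|force'; python3 -m inch '0 0 1.5 0; 0 0 3 0;0 0 3 0'|egrep 'pos|force';python3 -m inch '0 0 1.5 0; 0 0 3 0; 0 0 3 0'|egrep 'pos|force'; done;  python3 - <<'E'
from h import *
print(torail(r.get_state()["tool_pos"]))
S=cam("scene")
from ov import draw
draw(S,165,265,245,375,"pics/m10.png",-7,62)
E
```

```text
clock: 13.2
tool_pos: [0.5213, -0.055, 0.0599]
contact_force: [1.2, -1.2, 0.6]
tool_pos: [0.5216, -0.0517, 0.0598]
contact_force: [-0.2, -2.1, 0.7]
tool_pos: [0.5219, -0.0484, 0.0598]
contact_force: [1.0, -1.8, 1.7]
tool_pos: [0.5221, -0.0454, 0.0598]
contact_force: [0.8, -2.4, 0.9]
[ -0.69387194 -82.61512033  59.82878393]
```

View pics/m10.png

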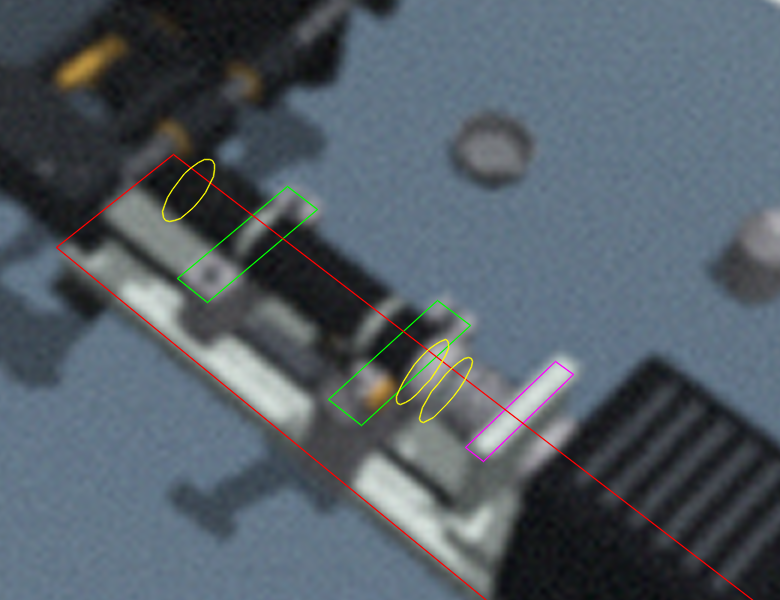

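It's sliding with about 2 N of drag and the ring is close to the sleeve. I'll continue in finer steps.

```bash
for i in 1 ; do python3 -m inch '0 0 1 0; 0 0 1.5 0'|egrep 'pos|force'; python3 -m inch '0 0 1 0;0 0 1.5 0'|egrep 'pos|force';python3 -m inch '0 0 1 0; 0 0 1 0'|egrep 'pos|force'; python3 -m inch '0 0 1 0; 0 0 1 0'|egrep 'pos|force'; done
```

```text
tool_pos: [0.5221, -0.0443, 0.0598]
contact_force: [0.4, -2.7, 1.2]
tool_pos: [0.5223, -0.0427, 0.0598]
contact_force: [-0.4, -2.6, 1.5]
tool_pos: [0.5224, -0.0415, 0.0598]
contact_force: [0.8, -2.0, 1.1]
tool_pos: [0.5224, -0.0407, 0.0598]
contact_force: [0.6, -1.6, 1.7]
```

```bash
for i in 1 ; do python3 -m inch '0 0 0.8 0; 0 0 0.8 0'|egrep 'pos|force'; python3 -m inch '0 0 0.8 0; 0 0 0.8 0'|egrep 'pos|force';python3 -m inch '0 0 0.8 0; 0 0 0.8 0'|egrep 'pos|force'; python3 -m inch '0 0 0.8 0; 0 0 0.8 0'|egrep 'pos|force|clock'; done
```

```text
tool_pos: [0.5224, -0.0406, 0.0598]
contact_force: [0.2, -4.4, 1.9]
tool_pos: [0.5224, -0.0406, 0.0598]
contact_force: [1.0, -6.0, 1.0]
tool_pos: [0.5224, -0.0406, 0.0599]
contact_force: [0.7, -7.4, 2.4]
clock: 15.75
tool_pos: [0.5224, -0.0406, 0.0599]
contact_force: [1.0, -9.4, 1.9]
```

It bears on the sleeve: position stops at y −0.0406 and force climbs to 9.4 N total, of which about 2 N is drag. I'll back off and look.

```bash
python3 -m inch '0 0 -1.5 0; 0 0 -3 0; 0 0 -4 0; 0 0 -6 0; 0 0 -15 0; 0 0 -25 0; 0 -40 -25 0; 0 -85 -25 0; 0 -120 -25 0; 0 -120 -25 0' 0 |egrep 'pos|force|clock';  python3 - <<'E'
from h import *
S=cam("scene");T=cam("top")
import pickle; pickle.dump((T,S),open("ts4.pkl","wb"))
move(railw(76,37,140),RY+np.pi/2)
for n in("top","scene"):print([(a["centre"],a["p"]) for a in r.tip_of(n,"strap_bar")])
from ov import draw
draw(S,165,265,245,375,"pics/m11.png",-1,62)
cv2.imwrite("pics/m12.png",cv2.resize(T["frame"][140:260,120:290,::-1],None,fx=4.5,fy=4.5,interpolation=cv2.INTER_CUBIC))
E
```

```text
clock: 16.75
tool_pos: [0.5233, -0.0635, 0.184]
contact_force: [0.5, 0.3, -0.4]
t 16.85 tcp [ 0.5207 -0.0636  0.1803] jaw -4.8 f [ 0.6  0.6 -0.2] open 0.499 tooly [ 0.001 -0.001 -1.   ]
MOVE x 76.7 y 40.3 z 137.8 spin -89.9 (alt 90.1)  q [ 0.25  0.67 -0.36  1.93  0.39  0.6  -0.44]
[([159.0, 192.0], 0.74)]
[([221.3, 292.3], 0.62)]
```

View pics/m11.png

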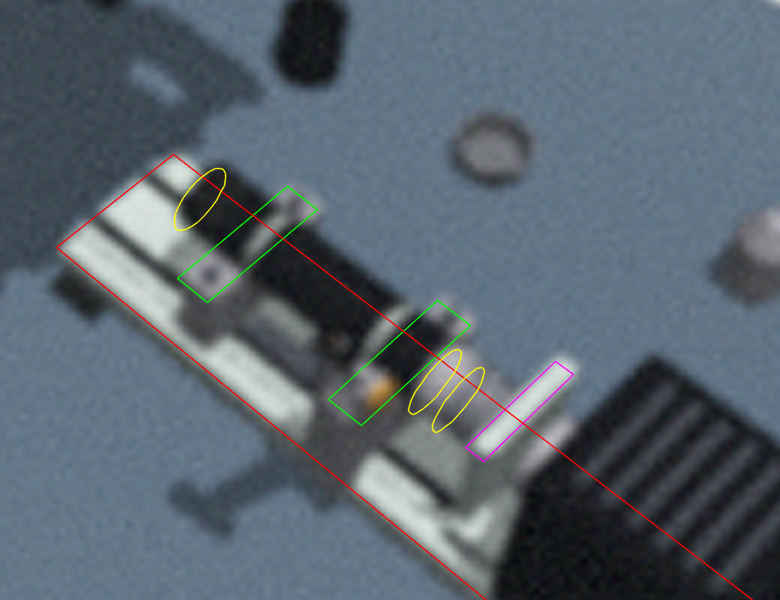

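View pics/m12.png

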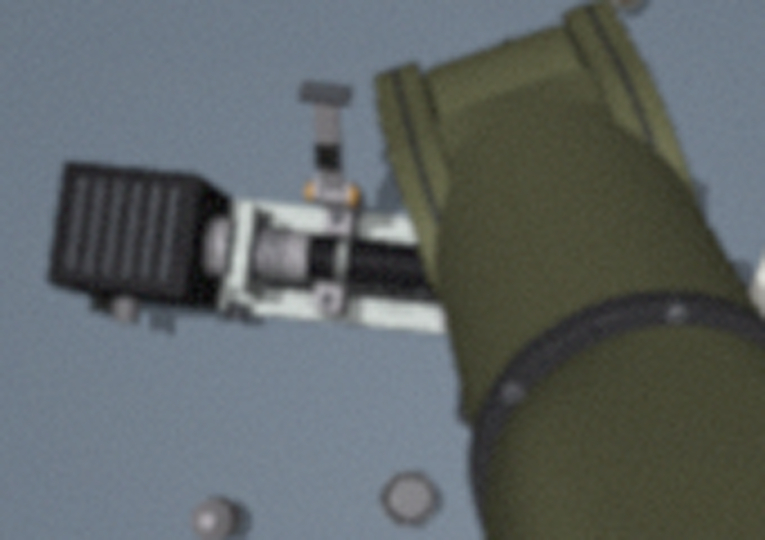

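```bash
python3 - <<'E'
from h import *
import pickle
T,S=pickle.load(open("ts4.pkl","rb"))
for th in np.arange(1.9,2.4,.05):
    b=railw(36-80*np.cos(th),37,85.5+80*np.sin(th))
    print(round(th,2),proj(T,b)[0],proj(S,b)[0],b)
print(proj(T,railw(36,37,85.5)),proj(T,railw(0,37,58)))
a=S["frame"][200:250,270:320,::-1]
cv2.imwrite("pics/m13.png",cv2.resize(a,None,fx=11,fy=11,interpolation=cv2.INTER_CUBIC))
E
```

```text
1.9 [167.74226291 190.33172067] [214.54612114 298.42677963] [0.59458103 0.06851438 0.16120401]
1.95 [166.37739681 190.61780673] [216.04426326 297.0994635 ] [0.59831879 0.0681959  0.15981678]
2.0 [165.06191041 190.91091687] [217.57623397 295.78504108] [0.6019828  0.06788371 0.15824379]
2.05 [163.79948575 191.2100931 ] [219.13713905 294.48777577] [0.60556389 0.06757858 0.15648899]
2.1 [162.59356372 191.51436767] [220.72195915 293.2118722 ] [0.60905312 0.06728128 0.15455675]
2.15 [161.44733346 191.82276805] [222.32557609 291.96145374] [0.61244176 0.06699255 0.1524519 ]
2.2 [160.3637239  192.13432176] [223.94280009 290.74054054] [0.61572136 0.06671311 0.15017971]
2.25 [159.34539741 192.44806107] [225.56839737 289.55302849] [0.6188837  0.06644366 0.14774586]
2.3 [158.39474542 192.76302741] [227.19711804 288.4026691 ] [0.62192089 0.06618488 0.14515642]
2.35 [157.51388598 193.07827557] [228.82372388 287.29305068] [0.62482533 0.0659374  0.14241787]
[[182.58292989 193.643917  ]] [[197.00712882 193.50566976]]
```

View pics/m13.png

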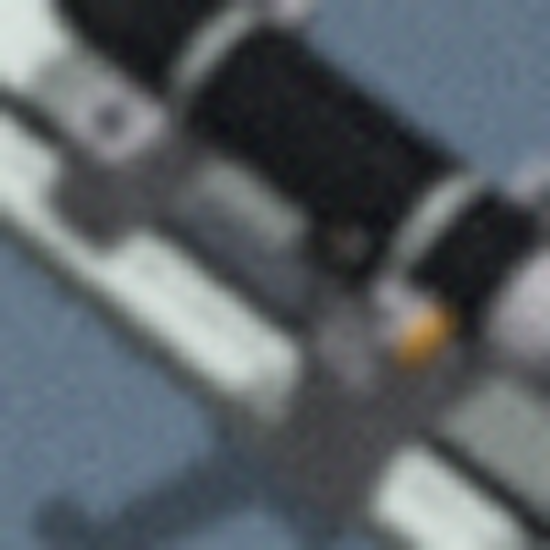

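The bar shows at top (160,192) and scene (222.5,292) px. Both give a strap angle of about 2.17, so the bar is near (0.614, 0.067, 0.1515). I'll approach from above with the jaws along the rail.

```bash
python3 -m inch '0 -20 10 8; 0 -35 25 16; 12 -35 40 24; 24 -35 55 32; 36 -35 70 40; 48 -35 85 48; 60 -35 100 56; 70 -35 120 64; 80 -35 137 72; 82 -35 138 80' 0.4 |egrep 'pos|force|clock'; python3 - <<'E'
from h import *
move([.6138,.0669,.21],RY+np.pi/2)
E
```

```text
clock: 17.95
tool_pos: [0.6138, 0.0717, 0.2126]
contact_force: [0.1, -0.4, -0.0]
t 17.95 tcp [0.6138 0.0717 0.2126] jaw -84.8 f [ 0.1 -0.4 -0. ] open 0.703 tooly [-0.002  0.001 -1.   ]
MOVE x 4.8 y 2.6 z -0.5 spin 10.1 (alt -169.9)  q [-0.22  0.72  0.05  1.63 -0.05  0.8  -1.63]
```

```bash
python3 -m inch '1 0 0 5; 1 0 0 10.1; 1 0 0 10.1; 1 0 0 10.1' |egrep 'pos|force|clock'; python3 - <<'E'
from h import *
T=cam("top");S=cam("scene")
move([.6138,.0669,.1405],RY+np.pi/2)
cv2.imwrite("pics/m14.png",cv2.resize(np.hstack([T["frame"][110:230,140:260,::-1],S["frame"][150:270,230:350,::-1]]),None,fx=3.3,fy=3.3,interpolation=cv2.INTER_CUBIC))
E
```

```text
clock: 18.35
tool_pos: [0.6131, 0.0671, 0.2135]
contact_force: [0.7, 0.1, -0.5]
t 18.45 tcp [0.6134 0.0671 0.2141] jaw -94.7 f [-0.5 -0.8  0.3] open 0.703 tooly [-0.001 -0.    -1.   ]
MOVE x 0.2 y 73.6 z 0.5 spin 0.1 (alt -179.9)  q [-0.24  0.72  0.1   1.63 -0.09  0.8  -1.75]
```

View pics/m14.png

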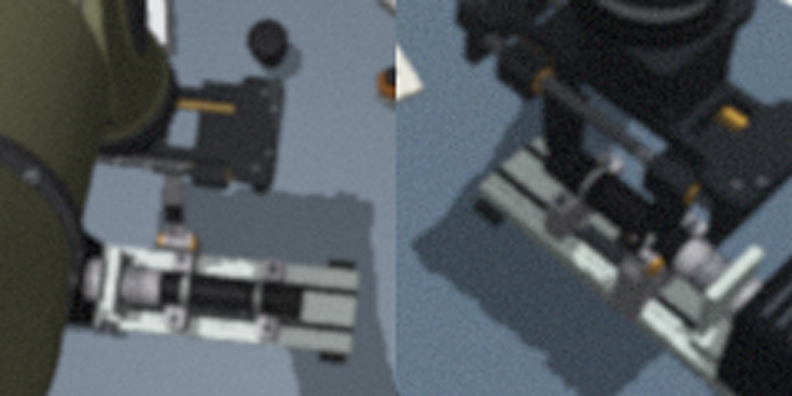

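The jaws are aligned with the rail above the strap, and the barrel is undisturbed. Descending around the bar.

```bash
python3 -m inch '0 30 0 0; 0 50 0 0; 0 60 0 0; 0 60 0 0; 0 70 0 0; 0 73.5 0 0; 0 73.5 0 0; 0 73.5 0 0' |egrep 'pos|force|clock'; python3 - <<'E'
from h import *
S=cam("scene");T=cam("top")
move([.6138,.0669,.1405],RY+np.pi/2)
cv2.imwrite("pics/m15.png",cv2.resize(S["frame"][190:250,260:340,::-1],None,fx=9,fy=9,interpolation=cv2.INTER_CUBIC))
E
```

```text
clock: 19.25
tool_pos: [0.614, 0.0673, 0.1417]
contact_force: [0.5, -0.1, 0.8]
t 19.35 tcp [0.6141 0.0673 0.1418] jaw -94.8 f [-0.3  0.7 -0.1] open 0.700 tooly [ 0.001  0.    -1.   ]
MOVE x 0.4 y 1.3 z -0.3 spin 0.1 (alt -179.9)  q [-0.23  0.81  0.09  1.69 -0.1   0.64 -1.75]
```

View pics/m15.png

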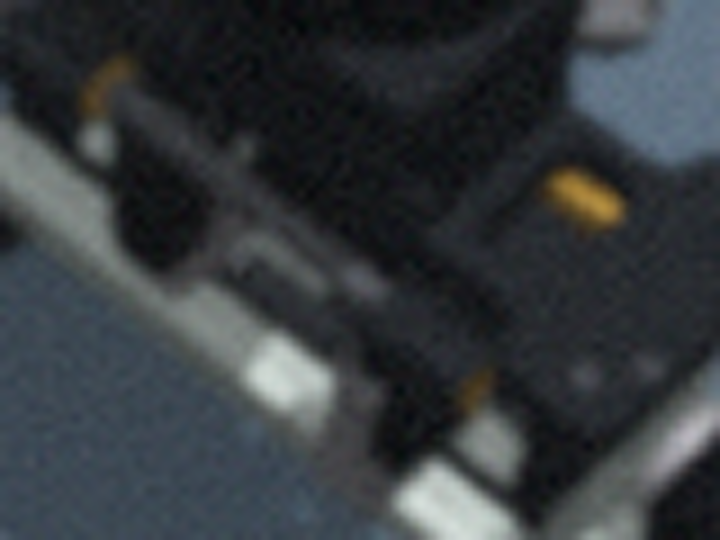

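The bar at (290,305) in the crop lies midway between the two fingers. Closing on it.

```bash
python3 -m inch '0 0 0 0; 0 0 0 0; 0 0 0 0; 0 0 0 0; 0 0 0 0; 0 0 0 0; 0 0 0 0' -1 20; python3 - <<'E'
from h import *
print(torail(r.get_state()["tool_pos"]))
print(torail(railw(0,0,0)))
E
```

```text
clock: 20.05
tool_pos: [0.6139, 0.0676, 0.1413]
eef_rot: [-0.478, 0.521, -0.52, 0.479]
contact_force: [-1.1, 1.8, 0.5]
opening: 0.313
[ 81.14295596  37.73783162 141.34635122]
[0. 0. 0.]
```

Gripped at 27.5 mm (the bar is 28). Working out the arc rows.

```bash
python3 - <<'E'
import numpy as np
def tab(t0,ts):
    for t in ts: print(round(t,2),"0 %.1f %.1f 0;"%(-80*(np.sin(t)-np.sin(t0)),-80*(np.cos(t)-np.cos(t0))))
tab(2.17,np.arange(2.07,1.1,-.1))
print();tab(1.17,np.arange(1.07,.2,-.1))
E
```

```text
2.07 0 -4.2 -6.8 0;
1.97 0 -7.6 -14.0 0;
1.87 0 -10.4 -21.5 0;
1.77 0 -12.4 -29.3 0;
1.67 0 -13.5 -37.2 0;
1.57 0 -13.9 -45.2 0;
1.47 0 -13.5 -53.2 0;
1.37 0 -12.3 -61.1 0;
1.27 0 -10.3 -68.8 0;
1.17 0 -7.6 -76.3 0;

1.07 0 3.5 -7.2 0;
0.97 0 7.7 -14.0 0;
0.87 0 12.5 -20.4 0;
0.77 0 18.0 -26.2 0;
0.67 0 24.0 -31.5 0;
0.57 0 30.5 -36.1 0;
0.47 0 37.4 -40.1 0;
0.37 0 44.7 -43.4 0;
0.27 0 52.3 -45.9 0;
```

```bash
python3 -m inch '0 -2 -3.3 0; 0 -4.2 -6.8 0; 0 -6 -10.4 0; 0 -7.6 -14 0; 0 -9 -17.7 0; 0 -10.4 -21.5 0; 0 -10.4 -21.5 0'; python3 - <<'E'
from h import *
print(torail(r.get_state()["tool_pos"]))
E
```

```text
clock: 20.75
tool_pos: [0.5925, 0.0694, 0.1526]
eef_rot: [0.478, -0.52, 0.521, -0.479]
contact_force: [1.7, 2.1, 3.4]
opening: 0.312
[ 59.73749891  37.67417695 152.59304211]
```

```bash
python3 -m inch '0 -2 -4 0; 0 -2.7 -8 0; 0 -3.5 -12 0; 0 -3.8 -15.7 0; 0 -4.2 -20 0; 0 -4.2 -23.7 0; 0 -4.1 -27.7 0; 0 -3.8 -31.7 0; 0 -3.3 -35.6 0; 0 -2.6 -39.6 0'; python3 - <<'E'
from h import *
print(torail(r.get_state()["tool_pos"]))
E
```

```text
clock: 21.75
tool_pos: [0.5546, 0.0725, 0.156]
eef_rot: [0.477, -0.52, 0.522, -0.48]
contact_force: [4.1, 1.4, 9.3]
opening: 0.313
[ 21.65243455  37.6054257  156.02809898]
```

```bash
python3 - <<'E'
import numpy as np
from scipy.optimize import least_squares
P=np.array([[81.14,141.35],[59.74,152.6],[21.65,156.03]])
f=lambda c:np.hypot(P[:,0]-c[0],P[:,1]-c[1])-80
q=least_squares(f,[36,76]);print(q.x,f(q.x))
c=q.x;t0=np.arctan2(156.03-c[1],c[0]-21.65);print(t0)
for t in np.arange(t0-.08,.1,-.08): print(round(t,2),"0 %.1f %.1f 0"%(-(c[1]+80*np.sin(t)-156.03),c[0]-80*np.cos(t)-21.65))
E
```

```text
[33.69481097 76.94667551] [-0.00728679  0.01110784 -0.00468962]
1.4196525544481662
1.34 0 1.2 -6.3 0
1.26 0 2.9 -12.4 0
1.18 0 5.1 -18.5 0
1.1 0 7.8 -24.3 0
1.02 0 10.9 -29.8 0
0.94 0 14.5 -35.2 0
0.86 0 18.5 -40.2 0
0.78 0 22.8 -44.8 0
0.7 0 27.6 -49.2 0
0.62 0 32.6 -53.1 0
0.54 0 38.0 -56.6 0
0.46 0 43.6 -59.7 0
0.38 0 49.4 -62.3 0
0.3 0 55.5 -64.4 0
0.22 0 61.7 -66.0 0
0.14 0 67.9 -67.2 0
```

```bash
python3 -m inch '0 -1.5 -2 0; 0 -0.6 -4.7 0; 0 1.1 -10.8 0; 0 3.3 -16.9 0; 0 6 -22.7 0; 0 9.1 -28.2 0; 0 12.7 -33.6 0; 0 16.7 -38.6 0; 0 16.7 -38.6 0'; python3 - <<'E'
from h import *
p=torail(r.get_state()["tool_pos"]);print(p)
c=[33.69,76.95];print(np.hypot(p[0]-c[0],p[2]-c[1]),np.arctan2(p[2]-c[1],c[0]-p[0]))
E
```

```text
clock: 22.65
tool_pos: [0.5122, 0.076, 0.1368]
eef_rot: [-0.48, 0.521, -0.519, 0.478]
contact_force: [0.7, 4.3, -1.7]
opening: 0.311
[-20.84491942  37.4237578  136.75731637]
80.93807835782368 0.8314761936338901
```

```bash
python3 - <<'E'
import numpy as np
from scipy.optimize import least_squares
P=np.array([[81.14,141.35],[59.74,152.6],[21.65,156.03],[-20.84,136.76]])
f=lambda c:np.hypot(P[:,0]-c[0],P[:,1]-c[1])-80
q=least_squares(f,[36,76]);print(q.x,f(q.x))
c=q.x;t0=np.arctan2(136.76-c[1],c[0]+20.84);print(t0)
for t in np.arange(t0-.08,-.1,-.08): print(round(t,2),"0 %.1f %.1f 0"%(-(c[1]+80*np.sin(t)-136.76),c[0]-80*np.cos(t)+20.84))
E
```

```text
[32.97798089 77.20908607] [ 2.09955268e-01 -2.76900315e-05 -3.69229418e-01  2.66346726e-01]
0.8359239603005271
0.76 0 4.7 -4.4 0
0.68 0 9.5 -8.6 0
0.6 0 14.6 -12.4 0
0.52 0 20.1 -15.8 0
0.44 0 25.8 -18.7 0
0.36 0 31.7 -21.2 0
0.28 0 37.8 -23.2 0
0.2 0 44.0 -24.7 0
0.12 0 50.3 -25.6 0
0.04 0 56.7 -26.1 0
-0.04 0 63.1 -26.1 0
```

```bash
python3 -m inch '-0.5 4.7 -4.4 0; -1 9.5 -8.6 0; -1 14.6 -12.4 0; -1 20.1 -15.8 0; -1 25.8 -18.7 0; -1 31.7 -21.2 0; -1 35 -22.3 0; -1 35 -22.3 0'; python3 - <<'E'
from h import *
p=torail(r.get_state()["tool_pos"]);print(p)
c=[33.,77.2];print(np.hypot(p[0]-c[0],p[2]-c[1]),np.arctan2(p[2]-c[1],c[0]-p[0]))
T=cam("top");S=cam("scene")
print(torail(r.get_state()["tool_pos"]),r.get_state()["contact_force"])
cv2.imwrite("pics/m16.png",cv2.resize(np.hstack([T["frame"][150:260,140:250,::-1],S["frame"][170:280,250:360,::-1]]),None,fx=3.5,fy=3.5,interpolation=cv2.INTER_CUBIC))
E
```

```text
clock: 23.45
tool_pos: [0.4898, 0.0779, 0.1017]
eef_rot: [-0.48, 0.522, -0.52, 0.477]
contact_force: [-3.7, 0.4, -1.9]
opening: 0.311
[-43.36824364  37.41878299 101.69357563]
80.20002421422043 0.31036486325269763
[-43.26875021  37.48215385 101.89018018] [-4.06733231  0.87471369 -1.19668795]
```

View pics/m16.png

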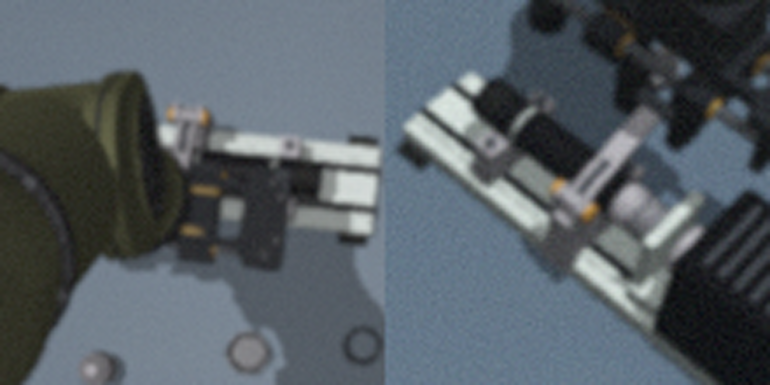

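The strap has come over and the bar is still pinched. Lowering in small steps by feel.

```bash
python3 -m inch '0 4 -2.2 0; 0 8 -3 0; 0 12 -3.6 0; 0 16 -4.2 0; 0 16 -4.2 0'|egrep 'pos|force'; python3 -m inch '0 1 -0.2 0; 0 2 -0.3 0; 0 2 -0.3 0'|egrep 'pos|force';python3 -m inch '0 1 0 0; 0 1.5 0 0; 0 1.5 0 0'|egrep 'pos|force';
```

```text
tool_pos: [0.4868, 0.0782, 0.086]
contact_force: [-4.4, 0.1, -1.7]
tool_pos: [0.4867, 0.0782, 0.0845]
contact_force: [-5.8, -1.7, 1.9]
tool_pos: [0.4866, 0.0782, 0.0831]
contact_force: [-5.9, -1.2, 2.7]
```

```bash
python3 -m inch '0 1 -1 0; 0 1.5 -2 0; 0 1.5 -2 0'|egrep 'pos|force'; python3 -m inch '0 1 0 0; 0 1 0 0'|egrep 'pos|force';python3 -m inch '0 1 0 0; 0 1 0 0'|egrep 'pos|force'
```

```text
tool_pos: [0.4864, 0.0783, 0.0818]
contact_force: [-3.1, -2.2, 2.7]
tool_pos: [0.4864, 0.0783, 0.0806]
contact_force: [-2.4, -3.8, 2.8]
tool_pos: [0.4863, 0.0784, 0.0796]
contact_force: [-1.4, -4.7, 2.7]
```

```bash
python3 -m inch '1 0.7 0 0; 1 0.7 0 0'|egrep 'pos|force'; python3 -m inch '0 0.7 0 0; 0 0.7 0 0'|egrep 'pos|force';python3 -m inch '0 0.7 0 0; 0 0.7 0 0'|egrep 'pos|force'
```

```text
tool_pos: [0.4863, 0.0783, 0.0789]
contact_force: [-1.2, -3.5, 1.8]
tool_pos: [0.4862, 0.0783, 0.0782]
contact_force: [-0.4, -2.3, 2.6]
tool_pos: [0.4862, 0.0783, 0.0775]
contact_force: [-0.4, -1.8, 2.0]
```

```bash
python3 -m inch '0 0.5 0 0; 0 0.5 0 0'|egrep 'pos|force'
```

```text
tool_pos: [0.4862, 0.0783, 0.077]
contact_force: [-0.9, -1.8, 2.3]
```

Still free-swinging at about 2.5 N. θ≈0 is expected near z 0.077, so I'm using finer steps.

```bash
python3 -m inch '0 0.4 0 0; 0 0.4 0 0'|egrep 'pos|force'; python3 -m inch '0 0.4 0 0; 0 0.4 0 0'|egrep 'pos|force'; python3 -m inch '0 0.4 0 0; 0 0.4 0 0'|egrep 'pos|force'
```

```text
tool_pos: [0.4862, 0.0783, 0.0767]
contact_force: [0.1, -1.0, 3.8]
tool_pos: [0.4862, 0.0783, 0.0762]
contact_force: [1.5, -2.3, 2.8]
tool_pos: [0.4861, 0.0783, 0.0758]
contact_force: [1.0, -1.1, 3.3]
```

```bash
python3 -m inch '0 0.4 0 0; 0 0.4 0 0'|egrep 'pos|force'; python3 -m inch '0 0.4 0 0; 0 0.4 0 0'|egrep 'pos|force'; python3 - <<'E'
from h import *
S=cam("scene");print(r.get_state()["contact_force"],r.get_state()["clock"])
cv2.imwrite("pics/m17.png",cv2.resize(S["frame"][180:260,260:360,::-1],None,fx=7,fy=7,interpolation=cv2.INTER_CUBIC))
E
```

```text
tool_pos: [0.4862, 0.0782, 0.0754]
contact_force: [1.8, -0.9, 2.9]
tool_pos: [0.4861, 0.0783, 0.075]
contact_force: [2.2, -0.9, 4.0]
[ 2.08381606 -0.08344431  3.01534381] 27.2
```

View pics/m17.png

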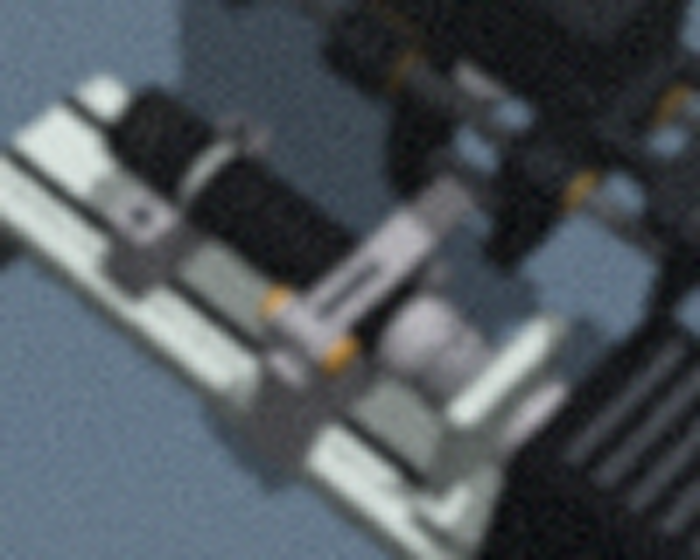

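```bash
python3 - <<'E'
from h import *
S=cam("scene");print(r.get_state()["opening"],torail(r.get_state()["tool_pos"]))
for th in(.2,.1,0,-.05):print(th,proj(S,railw(34.5-80*np.cos(th),37,85.5+80*np.sin(th))))
print([(a["centre"],a["p"]) for a in r.tip_of("scene","strap_bar")])
E
python3 -m inch '0 0.4 0 0; 0 0.4 0 0'|egrep 'pos|force'; python3 -m inch '0 0.4 0 0; 0 0.4 0 0'|egrep 'pos|force'
```

```text
0.30511865740162747 [-46.99867294  37.46133972  75.04039475]
0.2 [[202.53930389 326.70352978]]
0.1 [[204.34758543 326.43632732]]
0 [[206.34724816 325.94752615]]
-0.05 [[207.41203212 325.6228847 ]]
[([204.8, 326.6], 0.74)]
tool_pos: [0.4861, 0.0782, 0.0746]
contact_force: [2.9, -0.5, 2.4]
tool_pos: [0.4861, 0.0782, 0.0742]
contact_force: [3.0, 0.1, 4.0]
```

```bash
for i in 1; do python3 -m inch '0 0.4 0.8 0; 0 0.4 0.8 0'|egrep 'pos|force'; python3 -m inch '0 0.4 0 0; 0 0.4 0 0'|egrep 'pos|force'; python3 -m inch '0 0.4 0 0; 0 0.4 0 0'|egrep 'pos|force';done
```

```text
tool_pos: [0.4861, 0.0782, 0.0737]
contact_force: [2.1, 0.7, 3.6]
tool_pos: [0.4861, 0.0782, 0.0734]
contact_force: [1.2, 1.2, 4.0]
tool_pos: [0.4861, 0.0782, 0.0731]
contact_force: [0.6, 0.8, 4.8]
```

```bash
for i in 1; do python3 -m inch '0 0.4 0 0; 0 0.4 0 0'|egrep 'pos|force'; python3 -m inch '0 0.0 0 0'|egrep 'pos|force'; python3 -m inch '0 0.3 0 0; 0 0.3 0 0'|egrep 'pos|force';python3 -m inch '0 0.0 0 0'|egrep 'pos|force';done
```

```text
tool_pos: [0.4861, 0.0782, 0.0729]
contact_force: [1.5, 1.5, 7.0]
tool_pos: [0.4861, 0.0782, 0.0729]
contact_force: [1.1, 0.9, 8.0]
tool_pos: [0.4861, 0.0782, 0.0727]
contact_force: [0.8, 1.7, 9.6]
tool_pos: [0.4862, 0.0782, 0.0727]
contact_force: [-0.3, 1.7, 10.3]
```

Contact was firm: force rose from 3 N to about 9.9 N (target ~7, limit 11). I'll ease off gently and then release.

```bash
python3 -m inch '0 -0.4 0 0; 0 -0.6 0 0'|egrep 'pos|force'; python3 -m inch '0 0 0 0'|egrep 'pos|force'
```

```text
tool_pos: [0.4862, 0.0782, 0.0729]
contact_force: [1.5, 0.6, 2.9]
tool_pos: [0.4862, 0.0782, 0.0729]
contact_force: [-0.4, 0.8, 5.1]
```

```bash
python3 -m inch '0 0 0 0; 0 0 0 0; 0 0 0 0' 0.1|egrep 'pos|force|open'; python3 -m inch '0 0 0 0; 0 -10 0 0; 0 -30 0 0; 0 -70 0 0; 0 -110 0 0; 0 -130 -30 0; 0 -130 -60 0; 0 -130 -60 0';  python3 - <<'E'
from h import *
T=cam("top");S=cam("scene")
import pickle; pickle.dump((T,S),open("ts5.pkl","wb"))
for n in("top","scene"):
  for nm in("strap_bar","barrel_center","lens_end"):print(n,nm,[(np.round(a["centre"],1),round(a["p"],2)) for a in r.tip_of(n,nm)])
for th in(.2,.1,0,-.05):print(th,proj(S,railw(34.5-80*np.cos(th),37,85.5+80*np.sin(th))))
cv2.imwrite("pics/m18.png",cv2.resize(S["frame"][170:270,245:375,::-1],None,fx=6,fy=6,interpolation=cv2.INTER_CUBIC))
cv2.imwrite("pics/m19.png",cv2.resize(T["frame"],None,fx=1.5,fy=1.5,interpolation=cv2.INTER_CUBIC)[:,:,::-1])
E
```

```text
tool_pos: [0.4857, 0.0775, 0.0725]
contact_force: [0.6, 0.3, 0.3]
opening: 0.537
clock: 30.3
tool_pos: [0.4222, 0.0829, 0.204]
eef_rot: [-0.48, 0.521, -0.519, 0.478]
contact_force: [1.3, -0.8, -0.4]
opening: 0.55
top strap_bar [(array([212.6, 191.3]), 0.6), (array([133.5, 263.1]), 0.48)]
top barrel_center [(array([ 97.4, 271.1]), 0.96), (array([199.1, 208. ]), 0.8), (array([192.9, 171.9]), 0.68), (array([293.2, 352.9]), 0.6), (array([250.9, 242.2]), 0.24)]
top lens_end [(array([311.3, 369.2]), 0.79), (array([108.4, 254.7]), 0.73)]
scene strap_bar [(array([203.7, 326.3]), 0.83), (array([208.6, 370.3]), 0.33)]
scene barrel_center [(array([100.4, 239.8]), 0.79), (array([271.9, 147. ]), 0.63), (array([210.5, 297.3]), 0.6)]
scene lens_end [(array([268.1, 176.9]), 0.84), (array([ 85.6, 239.2]), 0.68), (array([227.5, 321.9]), 0.58), (array([234.6, 329.1]), 0.38)]
0.2 [[202.53930389 326.70352978]]
0.1 [[204.34758543 326.43632732]]
0 [[206.34724816 325.94752615]]
-0.05 [[207.41203212 325.6228847 ]]
```

View pics/m18.png

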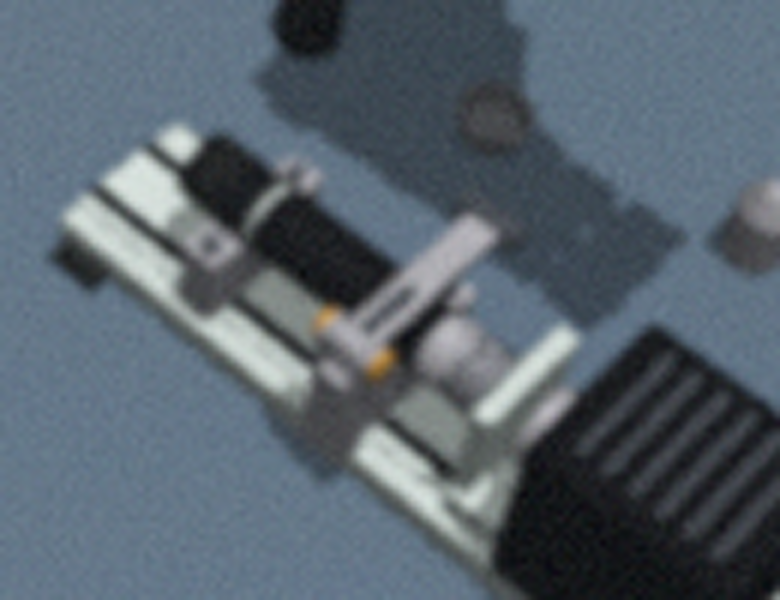

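View pics/m19.png

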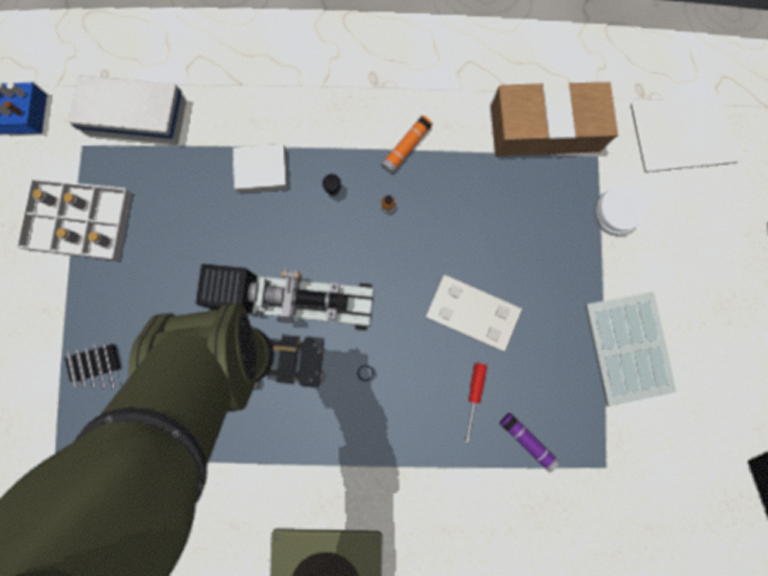

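The strap lies across the barrel, the ring meets the sleeve, and the bystanders are unmoved. The TCP ended 4 mm lower than my arc fit predicted, so I'll check the bar's height with a light touch from above using closed fingers.

```bash
python3 - <<'E'
from h import *
move(railw(-46,37,115),RY+np.pi/2)
E
```

```text
t 30.70 tcp [0.4274 0.0829 0.2027] jaw -94.9 f [-0.1 -0.6  0.4] open 0.550 tooly [ 0. -0. -1.]
MOVE x 0.2 y 87.7 z 59.9 spin 0.0 (alt -180.0)  q [-0.36  0.54  0.1   2.17 -0.12  0.44 -1.82]
```

```bash
python3 -m inch '0 0 30 0; 0 0 59.5 0; 0 20 59.5 0; 0 55 59.5 0; 0 82 59.5 0; 0 88 59.5 0; 0 88 59.5 0; 0 88 59.5 0' -1 20|egrep 'pos|force|clock|open'; python3 -m inch '0 3 0 0; 0 6 0 0; 0 8 0 0; 0 8 0 0; 0 8 0 0'|egrep 'pos|force';python3 -m inch '0 1 0 0; 0 2 0 0;0 2 0 0'|egrep 'pos|force'
```

```text
clock: 31.5
tool_pos: [0.4867, 0.078, 0.1157]
contact_force: [-0.4, -0.3, 0.5]
opening: 0.007
tool_pos: [0.4861, 0.078, 0.107]
contact_force: [0.3, 0.7, 0.2]
tool_pos: [0.486, 0.078, 0.1048]
contact_force: [-0.3, -0.1, -0.2]
```

```bash
python3 -m inch '0 1 0 0; 0 2 0 0;0 2 0 0'|egrep 'pos|force'; python3 -m inch '0 1 0 0; 0 1 0 0'|egrep 'pos|force';python3 -m inch '0 1 0 0; 0 1 0 0'|egrep 'pos|force'
```

```text
tool_pos: [0.486, 0.078, 0.1028]
contact_force: [-0.9, 0.3, 0.2]
tool_pos: [0.486, 0.078, 0.1018]
contact_force: [0.8, -0.3, -0.4]
tool_pos: [0.486, 0.078, 0.1008]
contact_force: [-0.2, -0.8, -0.2]
```

```bash
python3 -m inch '0 0.6 0 0; 0 0.6 0 0'|egrep 'pos|force'; python3 -m inch '0 0.6 0 0; 0 0.6 0 0'|egrep 'pos|force';python3 -m inch '0 0.5 0 0; 0 0.5 0 0'|egrep 'pos|force'
```

```text
tool_pos: [0.486, 0.078, 0.1003]
contact_force: [1.2, 0.9, 0.3]
tool_pos: [0.486, 0.078, 0.0997]
contact_force: [-0.0, 0.0, -0.1]
tool_pos: [0.4861, 0.078, 0.0994]
contact_force: [-1.0, -0.5, 3.0]
```

The bar top is at 91.4 mm, which is exactly θ = 0 (91.5). I'll press to about 7 N to confirm the set, then leave.

```bash
python3 -m inch '0 0.3 0 0; 0 0.3 0 0'|egrep 'pos|force'; python3 -m inch '0 0 0 0'|egrep 'pos|force'
```

```text
tool_pos: [0.486, 0.078, 0.0993]
contact_force: [-1.6, 0.8, 5.6]
tool_pos: [0.4861, 0.078, 0.0993]
contact_force: [-0.6, 0.6, 6.5]
```

It holds about 6.5 N without moving, so the strap is on the barrel. Retreating.

```bash
python3 -m inch '0 -2 0 0; 0 -15 0 0; 0 -45 0 0; 0 -85 0 0; 0 -115 -20 0; 0 -115 -60 0; 0 -115 -80 0; 0 -115 -80 0; 0 -115 -80 0'|egrep 'pos|force|clock'; python3 - <<'E'
from h import *
T=cam("top");S=cam("scene")
cv2.imwrite("pics/m20.png",cv2.resize(np.hstack([T["frame"][150:250,130:260,::-1],S["frame"][170:270,245:375,::-1]]),None,fx=3,fy=3,interpolation=cv2.INTER_CUBIC))
E
```

```text
clock: 34.8
tool_pos: [0.407, 0.0849, 0.2141]
contact_force: [0.5, 0.3, -0.4]
```

View pics/m20.png

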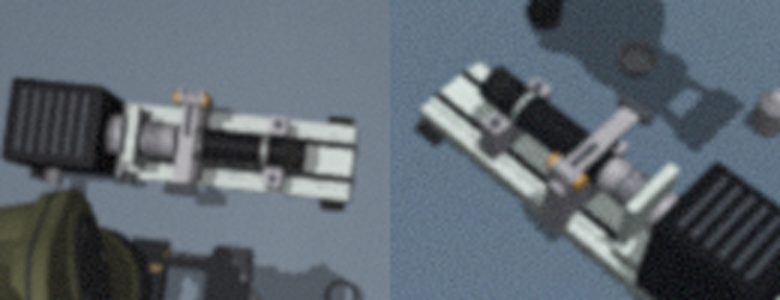

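The strap is down across the barrel, the glass end sits against the sleeve with no visible gap, and the robot is clear. Handing in.

```bash
python3 - <<'E'
from plant import r
print(r.finish_job(), r.get_state()["clock"])
E
```

```text
the job is handed in; nothing more can be done
the job is handed in; nothing more can be done
```

The barrel is mounted and clamped, and the job was handed in at about 35 s of the 67 s allowed.

- **Laying in:** I set the black barrel in the two Vs with its glass end about 17 mm short of the stop. Seating force peaked at about 9 N. The seat height was within 0.5 mm of expected, with little side force.
- **Sliding to the stop:** I pushed the barrel from its rear end with closed fingers until it stopped on the sleeve. The push peaked at 9.4 N, of which about 2 N was sliding drag. That is under the 12 N limit, but harder than the "lightly" I was aiming for.
- **Clamping:** I pinched the strap bar, swung it over and pressed it down. The press reached about 10 N, above the 7 N target but below the 11 N limit, because my last step was a bit large.

**Last checks:**
- **Strap height:** After the first release, my arc estimate disagreed with the tool height by about 4 mm, probably because the bar slipped in the fingers. A touch from above with closed fingers put the bar top at 91.4 mm, which matches the level strap (91.5 mm).
- **Strap firmness:** The bar also took about 6.5 N without moving.
- **Final pictures:** The strap lies across the barrel and no gap shows between glass end and sleeve. At about 2 mm per pixel, a smaller gap would not show. The full top view taken before that touch check showed the bystanders and look-alikes where they started; I did not recheck the whole bench afterwards.

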